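Take the keyhole hanger brackets off the board and pack them in the fitted tray

ROBOT

A 6-joint arm with a two-finger parallel gripper is mounted at the origin on a cart in front of the work surface, level with it; the furniture and walls round the work are solid. World frame = base frame: x ahead of the robot, y to its left, z up, the work surface at z = 0. Lengths are in m, angles in degrees, forces in N, time in s.
With the tool pointing down it reaches from about 0.15 to 0.775 m from the base axis. Payload 6.1 kg.
Tool frame: the origin (TCP) lies between the finger pads; the fingertips stand 19 mm ahead of it and the grasp point (between the pads) is the TCP (robot.tip_extent is the distance from the TCP to the fingertips, in m); z points along the fingers, y is the line along which they close (so a half turn about z gives the same grasp; the last joint's range is limited). The gripper opens to 85 mm and grips with 20 to 120 N. Pads are 22 mm wide; open, the fingers measure 114 mm over their backs; the gripper's body (76 mm by 85 mm) begins 54 mm behind the grasp point. The pads swing forward as they close: fully open they stand 13 mm farther back than shut.
Start: joints at [74.141, 7.208, -2.269, 80.523, 0, 90], TCP at [0.143, 0.505, 0.25] pointing down, gripper open.
Joint ranges: [-155.77, 155.77], [-54.66, 111.73], [-72.52, 77.12], [-102.08, 115.82], [-83.92, 84.16], [-180, 180]. Speed limits (degrees/s): [136.94, 136.94, 172.46, 180, 180, 180].

INTERFACE

Orientations are given as a 3x3 rotation matrix whose columns are the frame's x, y, z axes.
In Python, from cell import robot, get_image, calibration gives the robot as it stands.
- The arm moves only by the tool servo_tool, never from a script. Its argument "moves" is a list of rows, each an object of numbers: "tx", "ty", "tz": the shift along the tool's x, y, z in m; "roll": the turn about the tool's z in degrees; "jaw": the closure, from -1 (fully open) to 1 (shut). In form: [{"tx": .., "ty": .., "tz": .., "roll": .., "jaw": ..}, ...]. A call has 1 to 8 rows; each row is the pose to reach, as a shift and turn from the pose commanded when the call began, along the tool's axes at that moment; what a row does not reach only later rows make up. A row lasts 1/8 s, in which the tool goes at most 62.5 mm and 10.7 degrees, less where a joint would pass 70% of its speed; a pose out of reach is approached as far as the arm can. A call with a gripper value outside its range is refused whole. The fingers move at their own pace and stop on an object; the grip force is fixed at half the most. Time passes only in rows, so rows that repeat a pose let the fingers close. It gives the time, the measured TCP pose, the force, the opening and the grip force at its end, in the units of the state.
- robot.get_state(): the state, without advancing time (a new reading comes with each control period).
- get_image(name): name is "side" or "top"; returns (picture, depth): 420x560x3 uint8, red, green, blue; 420x560 float32, m along the optical axis (not along the pixel's ray), 0 where there is no reading.
- calibration(name): a dict with "fov_y" (degrees; the focal length in pixels is half the picture's height over the tangent of half this angle, whatever the lens; pixels are square), "cx", "cy" (the principal point, pixels), "distortion" ([k1, k2, p1, p2, k3] as OpenCV has them; the pictures are not rectified), "R" (3x3) and "t" (3): a world point X has camera coordinates R X + t. Camera axes: x right, y down, z forward; pixel columns grow to the right and rows downward; lengths in m; the calibration is good to about 2 mm. A picture is of the moment at which its call begins. calibration takes no time and is no camera call.
- robot.job_done(): hands the job in; it is judged then, once.
The state is a dict: "t": time; "joint_pos": joint angles; "qvel": joint speeds; "tau": joint torques, N m; "tcp_pos": TCP position; "tcp_rot": TCP orientation; "wrist_force": force on the tool from outside, world axes, zero at the start; "wrist_torque": the same for the moment, N m; "width": finger opening in m; "grasp_force": force on a finger pad.
Only numpy, scipy, OpenCV 4.12 (cv2) and the standard library are available. Lean on these libraries where they do the work, as an engineer would, in place of code of your own. Each camera call takes 0.05 s, during which the arm holds its last target. There are 200 camera calls.

TASK

Take every hanger bracket down from the sloping board, easing each off its stud through its keyhole without wrenching it, and lay it flat, rib up, in a tray compartment of its own shape, so that it lies fully down on the compartment's floor. Left-hand and right-hand brackets each have their own two compartments, whose outline shows which way round the bracket goes; three or four brackets are hanging. Leave the timer, the well plate and the bottle in front where they are.

Things in the scene. Friction and masses are not known exactly. Their poses are not given: they have to be found in the camera images.
- board: fixed grey panel 364 mm wide on two feet, sloping up away from the robot at 30 degrees. Origin on the worktop under its middle, x level to the rear, y to its left, z up. Its face starts at x=-55.5, z=12 mm and runs 128 mm up the slope. Brackets lie on it with their backs, head end up the slope, each hung on one of 4 studs; a stud may be empty
- stud_row (a point): point on the board's face, 92 mm up the slope, mid-width; axes as the board's. The 4 steel studs stand square out of the face at y = -135, -45, 45 and 135 mm from here: shank 8 mm thick and 7.8 mm long, then a head 18 mm across and 4 mm thick
- left_1: left-hand hanger bracket (may be absent), aluminium, about 140 g: flat plate 100 mm (x) by 38 mm (y), 5 mm thick, with an ear on its +y side: x=-2 to 38 mm, reaching out to +y 38 mm. Origin: middle of the 100x38 plate, back face. x to the head end, z out of the front face (front is z=5 mm)
- left_1_head (a point): middle of left_1's head edge, back face (bracket x=50 mm). In bracket mm: slot 12 wide from its top end x=38 (stud shank here while it hangs) down y=0 to x=18, there sideways to a 25 mm square opening centred x=18, +y 20. Off: lift 16 to the head, shift 20 away from the ear side so the opening is over the stud head, pull along z
- left_1_rib (a point): middle of left_1's grey grip rib, at bracket x=-19, y=0, z=29 mm; axes as the bracket's. The rib is 12 mm thick (across y), runs from x=-40 to 2 mm and stands up from the front face (z=5 mm) to z=37 mm
- seat_bay_left_1 (a point): on the floor of a compartment for a left-hand bracket in the fixed tray, about 9 mm above the worktop, where a seated bracket's origin comes; x points to where its head end belongs, z up. Grey pocket 8 mm deep with the bracket's outline and 4 mm play all round (ear pocket on +y). White tray 246x160x16 mm; compartments change places
- right_1: right-hand hanger bracket (may be absent), aluminium, about 140 g: flat plate 100 mm (x) by 38 mm (y), 5 mm thick, with an ear on its -y side: x=-2 to 38 mm, reaching out to -y 38 mm. Origin: middle of the 100x38 plate, back face. x to the head end, z out of the front face (front is z=5 mm)
- right_1_head (a point): middle of right_1's head edge, back face (bracket x=50 mm). In bracket mm: slot 12 wide from its top end x=38 (stud shank here while it hangs) down y=0 to x=18, there sideways to a 25 mm square opening centred x=18, -y 20. Off: lift 16 to the head, shift 20 away from the ear side so the opening is over the stud head, pull along z
- right_1_rib (a point): middle of right_1's grey grip rib, at bracket x=-19, y=0, z=29 mm; axes as the bracket's. The rib is 12 mm thick (across y), runs from x=-40 to 2 mm and stands up from the front face (z=5 mm) to z=37 mm
- seat_bay_right_1 (a point): on the floor of a compartment for a right-hand bracket in the fixed tray, about 9 mm above the worktop, where a seated bracket's origin comes; x points to where its head end belongs, z up. Grey pocket 8 mm deep with the bracket's outline and 4 mm play all round (ear pocket on -y). White tray 246x160x16 mm; compartments change places
- left_2: left-hand hanger bracket (may be absent), aluminium, about 140 g: flat plate 100 mm (x) by 38 mm (y), 5 mm thick, with an ear on its +y side: x=-2 to 38 mm, reaching out to +y 38 mm. Origin: middle of the 100x38 plate, back face. x to the head end, z out of the front face (front is z=5 mm)
- left_2_head (a point): middle of left_2's head edge, back face (bracket x=50 mm). In bracket mm: slot 12 wide from its top end x=38 (stud shank here while it hangs) down y=0 to x=18, there sideways to a 25 mm square opening centred x=18, +y 20. Off: lift 16 to the head, shift 20 away from the ear side so the opening is over the stud head, pull along z
- left_2_rib (a point): middle of left_2's grey grip rib, at bracket x=-19, y=0, z=29 mm; axes as the bracket's. The rib is 12 mm thick (across y), runs from x=-40 to 2 mm and stands up from the front face (z=5 mm) to z=37 mm
- seat_bay_left_2 (a point): on the floor of a compartment for a left-hand bracket in the fixed tray, about 9 mm above the worktop, where a seated bracket's origin comes; x points to where its head end belongs, z up. Grey pocket 8 mm deep with the bracket's outline and 4 mm play all round (ear pocket on +y). White tray 246x160x16 mm; compartments change places
- right_2: right-hand hanger bracket (may be absent), aluminium, about 140 g: flat plate 100 mm (x) by 38 mm (y), 5 mm thick, with an ear on its -y side: x=-2 to 38 mm, reaching out to -y 38 mm. Origin: middle of the 100x38 plate, back face. x to the head end, z out of the front face (front is z=5 mm)
- right_2_head (a point): middle of right_2's head edge, back face (bracket x=50 mm). In bracket mm: slot 12 wide from its top end x=38 (stud shank here while it hangs) down y=0 to x=18, there sideways to a 25 mm square opening centred x=18, -y 20. Off: lift 16 to the head, shift 20 away from the ear side so the opening is over the stud head, pull along z
- right_2_rib (a point): middle of right_2's grey grip rib, at bracket x=-19, y=0, z=29 mm; axes as the bracket's. The rib is 12 mm thick (across y), runs from x=-40 to 2 mm and stands up from the front face (z=5 mm) to z=37 mm
- seat_bay_right_2 (a point): on the floor of a compartment for a right-hand bracket in the fixed tray, about 9 mm above the worktop, where a seated bracket's origin comes; x points to where its head end belongs, z up. Grey pocket 8 mm deep with the bracket's outline and 4 mm play all round (ear pocket on -y). White tray 246x160x16 mm; compartments change places
- timer: bystander: a timer, 59 x 68 x 24 mm, at the right; origin under its middle
- well_plate: bystander: a white well plate lying flat, 86 x 128 x 14 mm, front right; origin under its middle
- reagent_b: bystander: a white reagent bottle with a red cap, 52 mm across, 106 mm high, upright, front left; origin under its middle

How it is judged:
By the outcome, as a careful person would: the job done as asked, in the order asked, and still so for the second after the job is handed in, with the robot touching nothing.
Of left_1, left_2, right_1, right_2 only 3 to 4 are there at a start; the rules pass over those that are not, and their reading is None.
At some moment in a run one of left_1, left_2, right_1, right_2 may be knocked a few centimetres aside while the robot is not near it.
Once in a run the grip may slacken for a moment while it holds something.
It also fails if it takes over 210 s, if anything falls off the work surface, if the arm or the gripper's body presses on something with over 40 N, if the wrist force passes 120 N, or if a joint passes its speed limit or range.

## Working session

There is one attempt and no reset: what is moved stays moved. The work goes in short steps, Python scripts to look and compute and a tool call to move; the robot and the scene stay as the last step left them, time stands still between calls to the robot, and variables do not carry over. Pictures are saved under pics/ and viewed, at most 14 in all, crops included, and the job is handed in when it is done.

Besides the shell and the picture viewer there is one more tool, called after "Request:" as name([rows], argument=value, ...), one row to a line, values as JSON. servo_tool: Moves the arm, as the interface text tells. Its arguments: {"type":"object","properties":{"moves":{"type":"array","items":{"type":"object","properties":{"tx":{"type":"number"},"ty":{"type":"number"},"tz":{"type":"number"},"roll":{"type":"number"},"jaw":{"type":"number"}}}}},"required":["moves"]}

```bash
mkdir -p pics; ls; cat > h.py <<'E'
import numpy as np, cv2
from cell import robot, get_image, calibration
def snap(n,f):
    im,d=get_image(n); cv2.imwrite(f'pics/{f}.png',im[:,:,::-1]); np.save(f'{f}.npy',d); return im,d
def K(n):
    c=calibration(n); f=210/np.tan(np.radians(c['fov_y']/2)); return np.array([[f,0,c['cx']],[0,f,c['cy']],[0,0,1]]),np.array(c['distortion']),np.array(c['R']),np.array(c['t'])
def world(n,d,pts):
    k,D,R,t=K(n); p=np.array(pts,float).reshape(-1,1,2); u=cv2.undistortPoints(p,k,D)[:,0]
    out=[]
    for (x,y),(a,b) in zip(u,p[:,0]):
        z=d[int(round(b)),int(round(a))]; out.append(R.T@(np.array([x*z,y*z,z])-t))
    return np.array(out)
def onz(n,pts,z):
    k,D,R,t=K(n); u=cv2.undistortPoints(np.array(pts,float).reshape(-1,1,2),k,D)[:,0]; c=-R.T@t; o=[]
    for x,y in u:
        r=R.T@np.array([x,y,1]); o.append(c+r*(z-c[2])/r[2])
    return np.array(o)
def proj(n,P):
    k,D,R,t=K(n); return cv2.projectPoints(np.array(P,float).reshape(-1,1,3),cv2.Rodrigues(R)[0],t,k,D)[0][:,0]
E
python3 - <<'E'
from h import *
for n in('top','side'):
    snap(n,n+'0'); c=calibration(n); print(n,c['fov_y'],-np.array(c['R']).T@np.array(c['t']),np.round(c['R'],3).tolist())
s=robot.get_state(); print(s)
E
```

```text
pics
top 52.23741015693515 [3.95294404e-01 3.72193161e-05 1.28720877e+00] [[-0.026, -1.0, 0.006], [-0.993, 0.025, -0.114], [0.114, -0.009, -0.993]]
side 43.84539799942269 [ 0.46991582 -1.11310946  1.05527033] [[0.998, -0.063, -0.006], [-0.046, -0.661, -0.749], [0.043, 0.748, -0.663]]
{'t': 0.1, 'joint_pos': array([ 7.41404262e+01,  7.23665674e+00, -2.32114231e+00,  8.05229295e+01,
       -2.95832280e-04,  8.99993449e+01]), 'qvel': array([ 0.02533199, -0.02624662,  0.1368412 , -0.0254488 ,  0.14811945,
        0.01183579]), 'tau': array([-2.19373636e-03, -4.36908424e+01,  3.53602517e+01,  1.38683477e-02,
       -2.17207764e-05, -2.90462395e-06]), 'tcp_pos': array([0.1433804 , 0.50468682, 0.24961272]), 'tcp_rot': array([[-9.61937494e-01,  2.73269305e-01, -3.80079803e-04],
       [ 2.73269569e-01,  9.61936537e-01, -1.35675605e-03],
       [-5.14713134e-06, -1.40897875e-03, -9.99999007e-01]]), 'wrist_force': array([0.12717446, 0.51260015, 0.35773608]), 'wrist_torque': array([ 0.00328562, -0.02357448,  0.01079747]), 'grasp_force': 0.0, 'width': 0.08542644535965435}
```

```bash
python3 -c "
import cv2
for n in('top0','side0'):
    i=cv2.imread(f'pics/{n}.png');cv2.imwrite(f'pics/{n}b.png',cv2.resize(i,(800,600),interpolation=cv2.INTER_CUBIC))"
```

```text
(no output)
```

View pics/top0b.png

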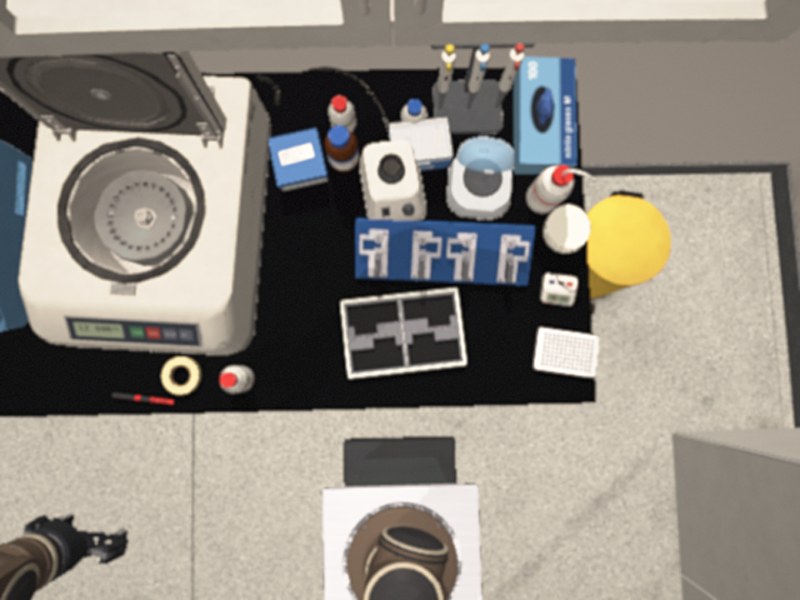

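View pics/side0b.png

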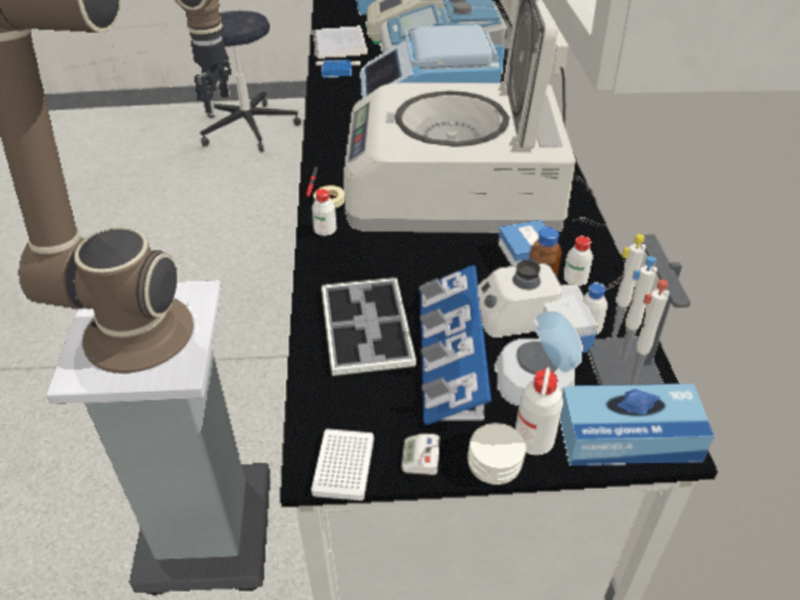

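The top view shows four hung brackets on the blue board (head slots near rows 240-270 in the 800 px picture) and the tray at about (403,333). I need closer crops of both.

```bash
python3 -c "
import cv2
i=cv2.imread('pics/top0.png');c=i[145:275,232:382];cv2.imwrite('pics/c1.png',cv2.resize(c,None,fx=4.6,fy=4.6,interpolation=cv2.INTER_CUBIC))
i=cv2.imread('pics/side0.png');c=i[180:300,215:350];cv2.imwrite('pics/c2.png',cv2.resize(c,None,fx=5,fy=5,interpolation=cv2.INTER_CUBIC))"
```

```text
(no output)
```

View pics/c1.png

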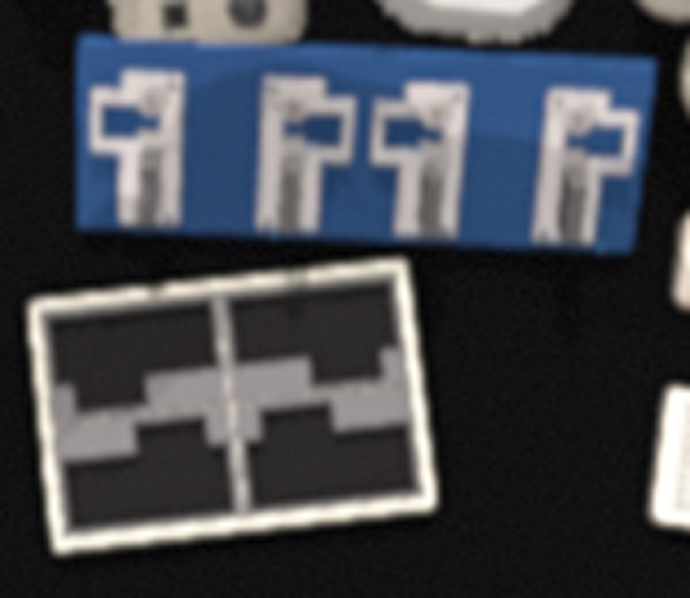

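View pics/c2.png

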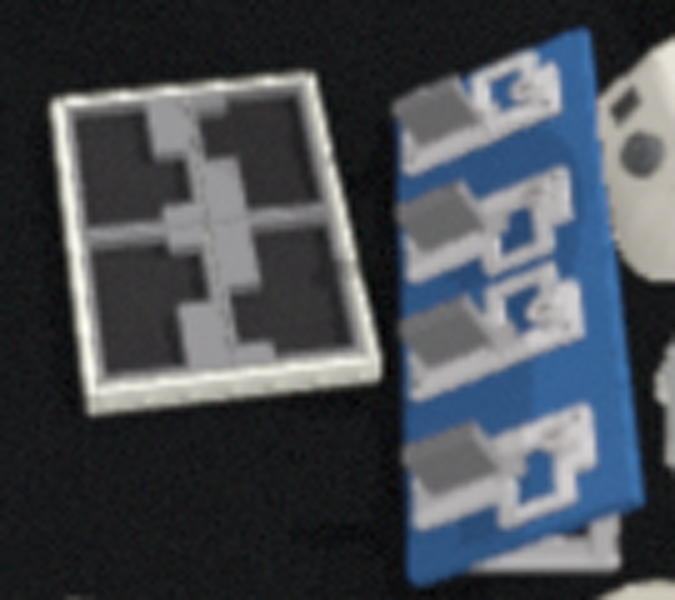

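Reading the pictures (image up = +x, image left = +y): brackets from image left to right are left, right, left, right at y≈+135…−135. In the top crop the pockets are: upper-left = left with its head to the left, upper-right = right with its head to the right, lower-left = left with its head to the right, and lower-right = right with its head to the left. Next I fit the board, tray and ribs numerically.

```bash
cat > fit.py <<'E'
from h import *
from scipy.optimize import least_squares
def quad(m):
    c=max(cv2.findContours(m.astype(np.uint8),cv2.RETR_EXTERNAL,cv2.CHAIN_APPROX_NONE)[0],key=cv2.contourArea)
    h=cv2.convexHull(c)[:,0].astype(float)
    e=4
    a=cv2.approxPolyN(cv2.convexHull(c),4,ensure_convex=True) if hasattr(cv2,'approxPolyN') else cv2.boxPoints(cv2.minAreaRect(c))
    return a.reshape(-1,2).astype(float),c[:,0]
def load(n,f): return cv2.imread(f'pics/{f}.png')[:,:,::-1].astype(int),np.load(f'{f}.npy')
def rot(a): a=np.radians(a);return np.array([[np.cos(a),-np.sin(a),0],[np.sin(a),np.cos(a),0],[0,0,1]])
E
python3 - <<'E'
from fit import *
Q={}
for n in('top','side'):
    im,d=load(n,n+'0'); r,g,b=im[...,0],im[...,1],im[...,2]
    roi=np.zeros(r.shape,bool)
    if n=='top': roi[145:205,235:382]=1
    else: roi[180:300,280:350]=1
    q,c=quad((b>r+40)&(b>g+25)&roi); Q[n]=q; print(n,'board',q.round(1).tolist()); print(world(n,d,q+ (q.mean(0)-q)*.06).round(4).tolist())
    roi[:]=0
    if n=='top': roi[195:275,232:332]=1
    else: roi[190:270,215:295]=1
    q,c=quad((r>150)&roi); print('tray',q.round(1).tolist()); print(onz(n,q,.016).round(4).tolist()); print(world(n,d,q+(q.mean(0)-q)*.03).round(4).tolist(), 'areas',cv2.contourArea(c))
    # plane fit of ribs/board via depth: noise check
    print('floor', world(n,d,[(300,255)] if n=='top' else [(260,300)]).round(4))
E
```

```text
top board [[376.0, 156.0], [369.0, 200.0], [248.0, 194.0], [248.0, 152.0]]
[[0.6943, -0.2977, -0.004], [0.566, -0.2709, -0.0033], [0.5893, 0.0742, 0.0135], [0.6958, 0.0687, 0.0734]]
tray [[327.0, 255.0], [243.0, 265.0], [237.0, 210.0], [320.0, 201.0]]
[[0.3981, -0.1448, 0.016], [0.3752, 0.1036, 0.016], [0.5385, 0.1189, 0.016], [0.5594, -0.1299, 0.016]]
[[0.4002, -0.1431, -0.0041], [0.3777, 0.1015, -0.0007], [0.5366, 0.1152, 0.0131], [0.5567, -0.1264, 0.0154]] areas 4466.0
floor [[ 0.4002 -0.0652  0.012 ]]
side board [[344.0, 281.0], [296.0, 298.0], [294.0, 215.0], [332.0, 180.0]]
[[0.6731, -0.2866, 0.0757], [0.5638, -0.2791, 0.0141], [0.5842, 0.0101, 0.0157], [0.7127, 0.1682, 0.0049]]
tray [[291.0, 255.0], [232.0, 262.0], [225.0, 199.0], [277.0, 194.0]]
[[0.559, -0.1426, 0.016], [0.3988, -0.1575, 0.016], [0.3765, 0.1043, 0.016], [0.5367, 0.1167, 0.016]]
[[0.5574, -0.1289, 0.0048], [0.4, -0.1443, 0.0057], [0.3793, 0.1019, 0.0144], [0.5345, 0.1139, 0.0145]] areas 3406.0
floor [[ 0.4691 -0.2795  0.0014]]
```

```bash
cat > model.py <<'E'
from fit import *
c30,s30=np.cos(np.pi/6),.5
Rb=np.array([[c30,0,-s30],[0,1,0],[s30,0,c30]]).astype(float)  # cols: upslope, y, normal
S=4
def poly(img,uv,v):
    p=((uv+.5)*S-.5)*16
    cv2.fillPoly(img,[np.round(p).astype(np.int32)],v,shift=4)
def soft(img): return cv2.GaussianBlur(cv2.resize(img,(560,420),interpolation=cv2.INTER_AREA),(0,0),.7)
def board_pts(p,L):  # L in board slope coords mm: (up slope from lower edge, y, normal)
    L=np.array(L,float)/1000
    base=np.array([-.0555,0,.012])
    return (base+L@Rb.T)@rot(p[2]).T+np.array([p[0],p[1],0])
def br_local(pts,q,hand): # bracket mm -> board slope coords; q=(up,y,yaw) of origin
    pts=np.array(pts,float); pts=pts*[1,hand,1]
    return pts@rot(q[2]).T+[q[0],q[1],0]
PL=[(-50,-19),(50,-19),(50,19),(38,19),(38,38),(-2,38),(-2,19),(-50,19)]
OP=[(5.5,7.5),(30.5,7.5),(30.5,32.5),(5.5,32.5)]
KEY=[(2,-10),(42,-10),(42,36),(2,36)]
H=[1,-1,1,-1]
E
cat > fb.py <<'E'
from model import *
D={}
for n in('top','side'):
    im,d=load(n,n+'0'); im=im.astype(float); D[n]=(im[...,2]-im[...,0])/(im.sum(2)/1.5+40)
def render(n,p,w=False):
    img=np.zeros((420*S,560*S),np.float32)
    if w:
        img[:]=0; a,b=((150,202),(240,378)) if n=='top' else ((183,298),(286,345))
        img[a[0]*S:a[1]*S,b[0]*S:b[1]*S]=1
    else: poly(img,proj(n,board_pts(p,[(0,-182,0),(128,-182,0),(128,182,0),(0,182,0)])),1)
    for i in range(4):
        q=p[3+3*i:6+3*i]
        P=lambda xy,z: proj(n,board_pts(p,br_local([(x,y,z) for x,y in xy],q,H[i])))
        if w: poly(img,P(KEY,5),0); continue
        for z in (0,2.5,5): poly(img,P(PL,z),0)
        R=[(-40,-6),(2,-6),(2,6),(-40,6)]
        h=cv2.convexHull(np.vstack([P(R,5),P(R,37)]).astype(np.float32))[:,0]; poly(img,h,0)
    return cv2.resize(img,(560,420),interpolation=cv2.INTER_AREA) if w else soft(img)
p0=np.array([.632,-.098,-3.]+sum([[58,y,0] for y in(135,45,-45,-135)],[]))
sc=np.array([.002,.002,.5]+[2,2,2]*4)
for views in (('top','side'),('top',),('side',)):
    p=p0.copy()
    for it in range(2):
        W={n:render(n,p,True) for n in views}
        def f(u):
            r=[]
            for n in views:
                m=render(n,p+u[:15]*sc); g=u[15+(n=='side')]
                r.append((W[n]*(D[n]-g*m)).ravel()[W[n].ravel()>0])
            return np.concatenate([*r,u[:15]*.02])
        s=least_squares(f,np.r_[np.zeros(15),.6,.6],diff_step=.15,x_scale=1); p=p+s.x[:15]*sc
    print(views,s.cost,s.x[15:],p[:3].round(4),'\n',p[3:].reshape(4,3).round(1))
    for n in views:
        r=(D[n]-s.x[15+(n=='side')]*render(n,p))*W[n]; print(np.abs(r).sum()/W[n].sum())
    if len(views)==2:
        np.save('p.npy',p)
        for i in range(4):
            print('rib',board_pts(p,br_local([(-19,0,29)],p[3+3*i:6+3*i],H[i]))[0].round(4))
E
python3 fb.py
python3 - <<'E'
from fit import *
im,d=load('top','top0')
for n,pts in(('dark UL',[(256,217),(262,218)]),('light',[(270,229),(275,228)]),('dark LR',[(305,245),(298,247)]),('wt',[(285,257),(280,204.6)])):
    w=[]
    for a,b in pts: w+= [world('top',d,[(a+i,b+j)])[0][2] for i in(-1,0,1) for j in((-1,0,1) if n!='wt' else (0,))]
    print(n,np.mean(w).round(4),np.std(w).round(4))
E
```

```text
dark UL 0.0078 0.0022
light 0.0158 0.0029
dark LR 0.0081 0.002
wt -0.0003 0.0029Traceback (most recent call last):
  File "fb.py", line 31, in <module>
    s=least_squares(f,np.r_[np.zeros(15),.6,.6],diff_step=.15,x_scale=1); p=p+s.x[:15]*sc
    return func(*args, **kwargs)
    result = trf(vector_fun.fun, vector_fun.jac, x0, f0, J0, lb, ub, ftol, xtol,
                 gtol, max_nfev, x_scale, loss_function, tr_solver,
                 tr_options.copy(), verbose, callback=callback_wrapped)
    return trf_no_bounds(
        fun, jac, x0, f0, J0, ftol, xtol, gtol, max_nfev, x_scale,
        loss_function, tr_solver, tr_options, verbose, callback=callback)
    J = jac(x)
    self._update_jac()
    ~~~~~~~~~~~~~~~~^^
    self.J = self.jac_wrapped(xp_copy(self.x), f0=self.f)
             ~~~~~~~~~~~~~~~~^^^^^^^^^^^^^^^^^^^^^^^^^^^^
    J, dct = approx_derivative(
             ~~~~~~~~~~~~~~~~~^
        self.fun,
        ^^^^^^^^^
    ...<2 lines>...
        **self.finite_diff_options,
        ^^^^^^^^^^^^^^^^^^^^^^^^^^^
    )
    ^
    J, _nfev = _dense_difference(fun_wrapped, x0, f0, h,
[... 772 characters left out ...]
).astype(np.float32))[:,0]; poly(img,h,0)
                                ~^^^^^
  File "fb.py", line 13, in <lambda>
    P=lambda xy,z: proj(n,board_pts(p,br_local([(x,y,z) for x,y in xy],q,H[i])))
                   ~~~~^^^^^^^^^^^^^^^^^^^^^^^^^^^^^^^^^^^^^^^^^^^^^^^^^^^^^^^^^
  File "h.py", line 19, in proj
    k,D,R,t=K(n); return cv2.projectPoints(np.array(P,float).reshape(-1,1,3),cv2.Rodrigues(R)[0],t,k,D)[0][:,0]
            ~^^^
  File "h.py", line 6, in K
    c=calibration(n); f=210/np.tan(np.radians(c['fov_y']/2)); return np.array([[f,0,c['cx']],[0,f,c['cy']],[0,0,1]]),np.array(c['distortion']),np.array(c['R']),np.array(c['t'])
ValueError: time passes only in moves, steps and waits
```

```bash
sed -i 's/^def K(n):/from functools import lru_cache\n@lru_cache\ndef K(n):/' h.py
sed -i 's/def f(u):/def f(u):\n            u=u-1/; s/np.r_\[np.zeros(15),.6,.6\],diff_step=.15,x_scale=1)/np.r_[np.ones(15),1.6,1.6],diff_step=.15); s.x=s.x-1/' fb.py
time timeout 500 python3 fb.py
```

```text
('top', 'side') 32.36192268361016 [0.35718339 0.38443354] [ 0.6312 -0.1003 -2.6701] 
 [[ 5.800e+01  1.350e+02 -1.300e+00]
 [ 5.710e+01  4.400e+01  1.000e-01]
 [ 5.590e+01 -4.430e+01  1.200e+00]
 [ 5.460e+01 -1.347e+02 -1.100e+00]]
0.04914872302276035
0.0363682381043529
rib [0.6013 0.0367 0.0566]
rib [ 0.5962 -0.0547  0.0562]
rib [ 0.591  -0.1432  0.0555]
rib [ 0.5858 -0.2326  0.0549]
('top',) 21.113162943641086 [0.3548049 0.6      ] [ 0.6279 -0.0996 -3.3455] 
 [[  60.   134.6   -2.5]
 [  60.3   44.2   -1.5]
 [  58.5  -44.5   -2.3]
 [  55.8 -135.5    0.2]]
0.05155213037256586
('side',) 13.501070595136133 [0.6        0.38180364] [ 0.6309 -0.1014 -2.5552] 
 [[  56.2  136.     2.8]
 [  57.1   46.2    2.5]
 [  56.1  -43.5   -2. ]
 [  54.4 -132.3   -4. ]]
0.0370006076841489
real	0m35.204s
user	1m21.130s
sys	0m8.114s
```

```bash
cat > ft.py <<'E'
from model import *
PK=[(-54,-23),(54,-23),(54,23),(42,23),(42,42),(-6,42),(-6,23),(-54,23)]
D={}
for n in('top','side'):
    im,d=load(n,n+'0'); D[n]=cv2.GaussianBlur(im.astype(np.float32).mean(2),(0,0),.3)
# name,hand, initial centre (tray image UL,UR,LL,LR), yaw
import sys
tc=np.array([.4678,-.0131]); ty=5.
bays={'L_UL':(1,(.0455,.0575),90),'R_UR':(-1,(.0455,-.0575),-90),'L_LL':(1,(-.0455,.0575),-90),'R_LR':(-1,(-.0455,-.0575),90)}
def pts(q,hand,z=.0165):
    P=np.array([(x,hand*y,0) for x,y in PK])/1000
    return P@rot(q[2]).T+[q[0],q[1],z]
for views in(('top',),('side',),('top','side')):
  for k,(h,o,yw) in bays.items():
    q=np.r_[tc+(rot(ty)@np.r_[o,0])[:2],yw+ty]
    for it in range(3):
        M={n:0 for n in views}
        W={}
        for n in views:
            m=np.zeros((420*S,560*S),np.float32); poly(m,proj(n,pts(q,h)),1); m=cv2.resize(m,(560,420),interpolation=cv2.INTER_AREA)
            W[n]=cv2.dilate((m>.5).astype(np.uint8),np.ones((5,5)))>0
        def f(u):
            r=[]
            for n in views:
                m=np.zeros((420*S,560*S),np.float32); poly(m,proj(n,pts(q+(u[:3]-1)*[.002,.002,.5],h)),1); m=soft(m)[W[n]]
                v=np.minimum(D[n][W[n]],150); A=np.c_[m,1-m]; c=np.linalg.lstsq(A,v,rcond=None)[0]; r.append((v-A@c)/50)
            return np.concatenate(r)
        s=least_squares(f,np.ones(3),diff_step=.15); q=q+(s.x-1)*[.002,.002,.5]
    print(views,k,q[:2].round(4),q[2].round(2),round(s.cost,2))
E
python3 ft.py
```

```text
('top',) L_UL [0.5093 0.0492] 94.92 16.76
('top',) R_UR [ 0.5199 -0.0671] -85.01 14.15
('top',) L_LL [0.4167 0.0417] -84.94 20.72
('top',) R_LR [ 0.4275 -0.0743] 95.0 25.91
('side',) L_UL [0.5085 0.0468] 95.37 20.11
('side',) R_UR [ 0.5194 -0.067 ] -85.2 31.36
('side',) L_LL [0.4159 0.0403] -84.78 20.83
('side',) R_LR [ 0.4262 -0.0762] 95.04 23.96
('top', 'side') L_UL [0.5092 0.0491] 95.02 39.46
('top', 'side') R_UR [ 0.5194 -0.0669] -85.16 46.86
('top', 'side') L_LL [0.4169 0.0407] -85.05 51.09
('top', 'side') R_LR [ 0.4269 -0.0752] 95.1 54.99
```

```bash
cat > go.py <<'E'
import sys; from h import *
# go.py x y z yaw : shift needed in tool axes
s=robot.get_state(); R=s['tcp_rot']; p=s['tcp_pos']; yaw=np.degrees(np.arctan2(R[1,0],R[0,0]))
print('t %.2f'%s['t'],'p',p.round(4),'yaw %.2f'%yaw,'w %.4f'%s['width'],'gf %.1f'%s['grasp_force'],'F',s['wrist_force'].round(1),'j6 %.0f'%s['joint_pos'][5])
if len(sys.argv)>4:
    x,y,z,w=map(float,sys.argv[1:5]); d=R.T@(np.array([x,y,z])-p); print('t',d.round(4),'roll %.1f'%(-((w-yaw+180)%360-180)))
E
cat > plan.py <<'E'
from fit import *
a=np.radians(-3.3); u=np.array([np.cos(a),np.sin(a)])
for n,(x,y) in zip('ABCD',[(.6012,.0363),(.5961,-.0535),(.5911,-.1434),(.5860,-.2333)]):
    print(n,x,y)
E
true
```

Request:
servo_tool([
  {"tx": -0.173,"ty": -0.216,"tz": -0.05,"roll": -12.6,"jaw": -0.2},
  {"tx": -0.173,"ty": -0.216,"tz": -0.05,"roll": -12.6,"jaw": -0.2},
  {"tx": -0.173,"ty": -0.216,"tz": -0.05,"roll": -12.6,"jaw": -0.2},
  {"tx": -0.173,"ty": -0.216,"tz": -0.05,"roll": -12.6,"jaw": -0.2},
  {"tx": -0.173,"ty": -0.216,"tz": -0.05,"roll": -12.6,"jaw": -0.2},
  {"tx": -0.173,"ty": -0.216,"tz": -0.05,"roll": -12.6,"jaw": -0.2},
  {"tx": -0.173,"ty": -0.216,"tz": -0.05,"roll": -12.6,"jaw": -0.2},
  {"tx": -0.173,"ty": -0.216,"tz": -0.05,"roll": -12.6,"jaw": -0.2},
])

```text
t: 1.1
tcp_pos: [0.2505, 0.2506, 0.2998]
tcp_rot: [[-0.998, 0.055, -0.001], [0.055, 0.998, -0.001], [0.001, -0.001, -1.0]]
wrist_force: [0.1, 0.6, 0.2]
width: 0.0514
grasp_force: 0.0
```

```bash
python3 go.py 0.5961 -0.0535 0.2 176.7
```

```text
t 1.10 p [0.2505 0.2506 0.2998] yaw 176.82 w 0.0514 gf 0.0 F [0.1 0.6 0.2] j6 48
t [-0.362  -0.2844  0.0997] roll 0.1
```

Request:
servo_tool([
  {"tx": -0.362,"ty": -0.284,"tz": 0.1,"jaw": -0.2},
  {"tx": -0.362,"ty": -0.284,"tz": 0.1,"jaw": -0.2},
  {"tx": -0.362,"ty": -0.284,"tz": 0.1,"jaw": -0.2},
  {"tx": -0.362,"ty": -0.284,"tz": 0.1,"jaw": -0.2},
  {"tx": -0.362,"ty": -0.284,"tz": 0.1,"jaw": -0.2},
  {"tx": -0.362,"ty": -0.284,"tz": 0.1,"jaw": -0.2},
  {"tx": -0.362,"ty": -0.284,"tz": 0.1,"jaw": -0.2},
  {"tx": -0.362,"ty": -0.284,"tz": 0.1,"jaw": -0.2},
])

```text
schema error: expected keys tx, ty, tz, roll, jaw
```

Request:
servo_tool([
  {"tz": 0.06},
  {"tz": 0.1},
  {"tz": 0.1},
  {"tz": 0.1},
])

```text
schema error: expected keys tx, ty, tz, roll, jaw
```

```bash
python3 go.py 0.5961 -0.0535 0.0605 176.7; python3 -c "
from h import *
im,d=snap('side','s1'); c=im[170:310,240:380,::-1]; cv2.imwrite('pics/s1c.png',cv2.resize(c,None,fx=4,fy=4,interpolation=cv2.INTER_CUBIC))"
```

```text
t 1.10 p [0.2505 0.2506 0.2998] yaw 176.82 w 0.0514 gf 0.0 F [0.1 0.6 0.2] j6 48
t [-0.3621 -0.2843  0.2392] roll 0.1
```

View pics/s1c.png

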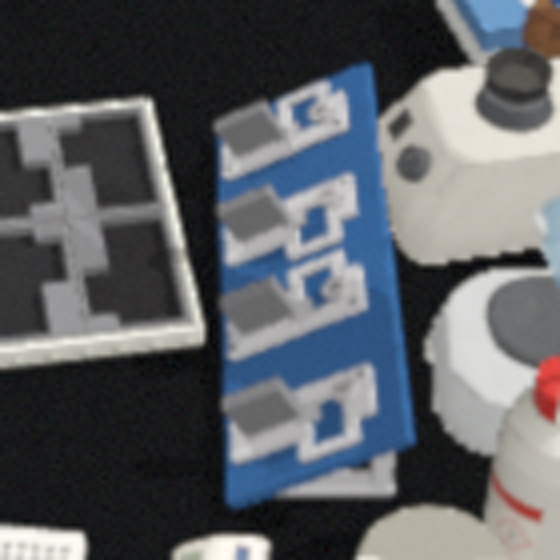

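The arm didn't move: every row needs all five keys. The picture shows the scene unchanged, with all four brackets hanging.

Request:
servo_tool([
  {"tx": -0.362,"ty": -0.284,"tz": 0.1,"roll": 0,"jaw": -0.2},
  {"tx": -0.362,"ty": -0.284,"tz": 0.1,"roll": 0,"jaw": -0.2},
  {"tx": -0.362,"ty": -0.284,"tz": 0.1,"roll": 0,"jaw": -0.2},
  {"tx": -0.362,"ty": -0.284,"tz": 0.1,"roll": 0,"jaw": -0.2},
  {"tx": -0.362,"ty": -0.284,"tz": 0.1,"roll": 0,"jaw": -0.2},
  {"tx": -0.362,"ty": -0.284,"tz": 0.1,"roll": 0,"jaw": -0.2},
  {"tx": -0.362,"ty": -0.284,"tz": 0.1,"roll": 0,"jaw": -0.2},
  {"tx": -0.362,"ty": -0.284,"tz": 0.1,"roll": 0,"jaw": -0.2},
])

```text
t: 2.15
tcp_pos: [0.5978, -0.0553, 0.1979]
tcp_rot: [[-0.998, 0.057, -0.002], [0.057, 0.998, 0.0], [0.002, -0.0, -1.0]]
wrist_force: [0.2, 0.8, 0.3]
width: 0.0515
grasp_force: 0.0
```

Request:
servo_tool([
  {"tx": 0,"ty": 0,"tz": 0.06,"roll": 0,"jaw": -0.2},
  {"tx": 0,"ty": 0,"tz": 0.1,"roll": 0,"jaw": -0.2},
  {"tx": 0,"ty": 0,"tz": 0.1,"roll": 0,"jaw": -0.2},
  {"tx": 0,"ty": 0,"tz": 0.1,"roll": 0,"jaw": -0.2},
])

```text
t: 2.65
tcp_pos: [0.597, -0.0536, 0.1017]
tcp_rot: [[-0.998, 0.056, 0.001], [0.056, 0.998, -0.0], [-0.001, -0.0, -1.0]]
wrist_force: [-0.8, 0.3, 0.5]
width: 0.0511
grasp_force: 0.0
```

```bash
python3 go.py 0.5961 -0.0535 0.0605 176.7; python3 -c "
from h import *
im,d=snap('side','s2'); c=im[170:310,240:380,::-1]; a=cv2.resize(c,None,fx=4,fy=4,interpolation=cv2.INTER_CUBIC); cv2.imwrite('pics/s2c.png',a)"
```

```text
t 2.65 p [ 0.597  -0.0536  0.1017] yaw 176.80 w 0.0511 gf 0.0 F [-0.8  0.3  0.5] j6 -2
t [0.001  0.     0.0412] roll 0.1
```

View pics/s2c.png

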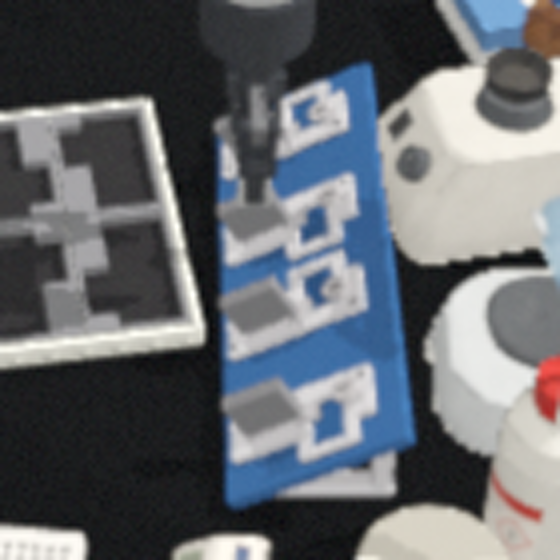

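The fingers stand over B's rib (crop pixel ~(258,200)) and are aligned. Descend and close.

Request:
servo_tool([
  {"tx": 0.001,"ty": 0,"tz": 0.02,"roll": 0,"jaw": -0.2},
  {"tx": 0.001,"ty": 0,"tz": 0.035,"roll": 0,"jaw": -0.2},
  {"tx": 0.001,"ty": 0,"tz": 0.041,"roll": 0,"jaw": -0.2},
  {"tx": 0.001,"ty": 0,"tz": 0.041,"roll": 0,"jaw": 0},
  {"tx": 0.001,"ty": 0,"tz": 0.041,"roll": 0,"jaw": 0.3},
  {"tx": 0.001,"ty": 0,"tz": 0.041,"roll": 0,"jaw": 0.6},
  {"tx": 0.001,"ty": 0,"tz": 0.041,"roll": 0,"jaw": 0.6},
])

```text
t: 3.58
tcp_pos: [0.5953, -0.0542, 0.0596]
tcp_rot: [[-0.998, 0.057, 0.001], [0.057, 0.998, -0.0], [-0.001, -0.0, -1.0]]
wrist_force: [0.0, 0.2, -0.6]
width: 0.017
grasp_force: 0.0
```

Request:
servo_tool([
  {"tx": 0,"ty": 0,"tz": 0,"roll": 0,"jaw": 0.8},
  {"tx": 0,"ty": 0,"tz": 0,"roll": 0,"jaw": 1},
  {"tx": 0,"ty": 0,"tz": 0,"roll": 0,"jaw": 1},
  {"tx": 0,"ty": 0,"tz": 0,"roll": 0,"jaw": 1},
])

```text
t: 4.08
tcp_pos: [0.5953, -0.0541, 0.0597]
tcp_rot: [[-0.998, 0.057, 0.001], [0.057, 0.998, -0.0], [-0.001, -0.0, -1.0]]
wrist_force: [-0.9, 0.1, 6.2]
width: 0.0112
grasp_force: 59.2
```

```bash
python3 go.py 0.5961 -0.0535 0.0605 176.7
```

```text
t 4.08 p [ 0.5953 -0.0541  0.0597] yaw 176.74 w 0.0112 gf 59.2 F [-0.9  0.1  6.2] j6 -2
t [-0.0008  0.0007 -0.0008] roll 0.0
```

Request:
servo_tool([
  {"tx": 0.0006,"ty": 0,"tz": -0.001,"roll": 0,"jaw": 1},
  {"tx": -0.0029,"ty": 0,"tz": -0.003,"roll": 0,"jaw": 1},
  {"tx": -0.0063,"ty": 0,"tz": -0.005,"roll": 0,"jaw": 1},
  {"tx": -0.0098,"ty": 0,"tz": -0.007,"roll": 0,"jaw": 1},
  {"tx": -0.0133,"ty": 0,"tz": -0.009,"roll": 0,"jaw": 1},
  {"tx": -0.0133,"ty": 0,"tz": -0.009,"roll": 0,"jaw": 1},
])

```text
t: 4.82
tcp_pos: [0.6088, -0.0549, 0.0684]
tcp_rot: [[-0.998, 0.057, 0.0], [0.057, 0.998, -0.0], [-0.0, 0.0, -1.0]]
wrist_force: [-0.4, -0.4, -1.1]
width: 0.011
grasp_force: 58.5
```

```bash
python3 go.py; python3 -c "
from h import *
im,d=snap('top','t3'); c=im[145:215,240:382,::-1]; a=cv2.resize(c,None,fx=4,fy=4,interpolation=cv2.INTER_CUBIC)
im,d=snap('side','s3'); c=im[170:310,240:380,::-1]; b=cv2.resize(c,None,fx=2.2,fy=2.2,interpolation=cv2.INTER_CUBIC)
o=np.zeros((a.shape[0]+b.shape[0],a.shape[1],3),np.uint8); o[:a.shape[0]]=a; o[a.shape[0]:,:b.shape[1]]=b; cv2.imwrite('pics/c3.png',o)"
```

```text
t 4.83 p [ 0.6088 -0.0549  0.0684] yaw 176.74 w 0.0110 gf 58.5 F [-0.4 -0.4 -1.1] j6 -2
```

View pics/c3.png

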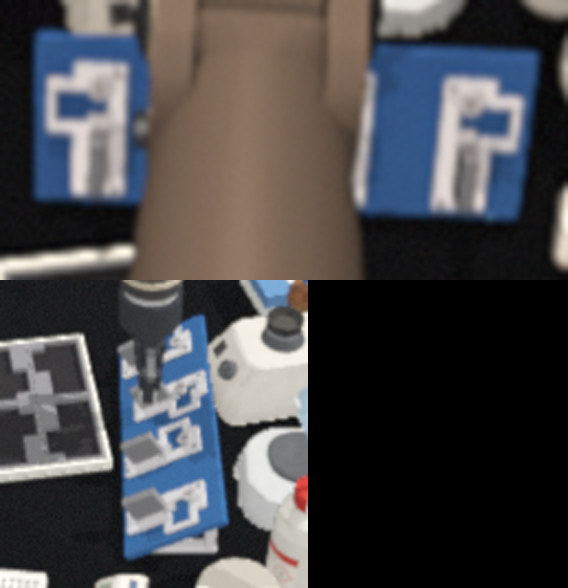

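The bracket slid up the slope with almost no force, and the arm hides the top view. Shift 20 mm to +y, then pull out along the normal.

Request:
servo_tool([
  {"tx": 0,"ty": 0.005,"tz": 0,"roll": 0,"jaw": 1},
  {"tx": 0,"ty": 0.01,"tz": 0,"roll": 0,"jaw": 1},
  {"tx": 0,"ty": 0.015,"tz": 0,"roll": 0,"jaw": 1},
  {"tx": 0,"ty": 0.02,"tz": 0,"roll": 0,"jaw": 1},
  {"tx": 0,"ty": 0.02,"tz": 0,"roll": 0,"jaw": 1},
])

```text
t: 5.55
tcp_pos: [0.6096, -0.0344, 0.0683]
tcp_rot: [[-0.998, 0.056, 0.0], [0.056, 0.998, -0.0], [-0.0, -0.0, -1.0]]
wrist_force: [-0.0, -0.1, -2.5]
width: 0.0111
grasp_force: 58.5
```

Request:
servo_tool([
  {"tx": 0.002,"ty": 0,"tz": -0.0035,"roll": 0,"jaw": 1},
  {"tx": 0.004,"ty": 0,"tz": -0.007,"roll": 0,"jaw": 1},
])

```text
t: 5.8
tcp_pos: [0.6054, -0.0348, 0.0756]
tcp_rot: [[-0.998, 0.057, -0.0], [0.057, 0.998, -0.0], [0.0, -0.0, -1.0]]
wrist_force: [0.0, -0.2, -2.0]
width: 0.0117
grasp_force: 40.2
```

```bash
python3 go.py
```

```text
t 5.80 p [ 0.6054 -0.0348  0.0756] yaw 176.73 w 0.0117 gf 40.2 F [ 0.  -0.2 -2. ] j6 -0
```

The grip is slackening (40 N). Hold still and check.

Request:
servo_tool([
  {"tx": 0,"ty": 0,"tz": 0,"roll": 0,"jaw": 1},
  {"tx": 0,"ty": 0,"tz": 0,"roll": 0,"jaw": 1},
  {"tx": 0,"ty": 0,"tz": 0,"roll": 0,"jaw": 1},
  {"tx": 0,"ty": 0,"tz": 0,"roll": 0,"jaw": 1},
])

```text
t: 6.3
tcp_pos: [0.6055, -0.0347, 0.0751]
tcp_rot: [[-0.998, 0.057, -0.0], [0.057, 0.998, 0.0], [0.0, -0.0, -1.0]]
wrist_force: [-0.2, 0.0, -1.5]
width: 0.0109
grasp_force: 63.2
```

```bash
python3 go.py; python3 -c "
from h import *
im,d=snap('side','s4'); c=im[170:310,240:380,::-1]; cv2.imwrite('pics/s4c.png',cv2.resize(c,None,fx=4,fy=4,interpolation=cv2.INTER_CUBIC))"
```

```text
t 6.30 p [ 0.6055 -0.0347  0.0751] yaw 176.74 w 0.0109 gf 63.2 F [-0.2  0.  -1.5] j6 -0
```

View pics/s4c.png

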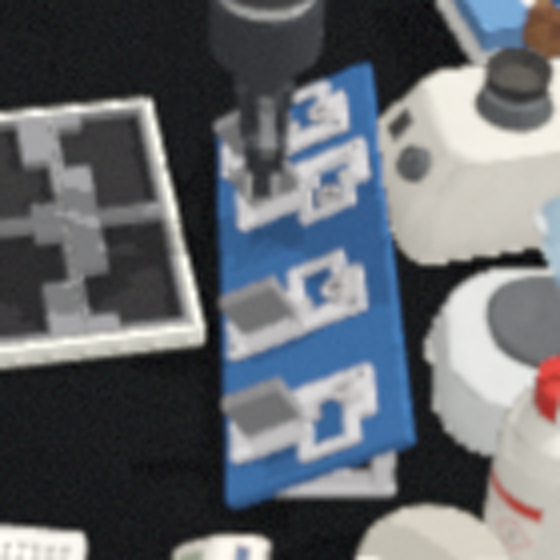

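The stud head shows in the opening (crop ~(335,190)) and the bracket is still held. Pull further out, lift, and go over the tray.

Request:
servo_tool([
  {"tx": 0.003,"ty": 0,"tz": -0.005,"roll": 0,"jaw": 1},
  {"tx": 0.006,"ty": 0,"tz": -0.01,"roll": 0,"jaw": 1},
  {"tx": 0.01,"ty": 0,"tz": -0.02,"roll": 0,"jaw": 1},
  {"tx": 0.02,"ty": 0,"tz": -0.05,"roll": 0,"jaw": 1},
  {"tx": 0.03,"ty": 0,"tz": -0.09,"roll": 0,"jaw": 1},
  {"tx": 0.03,"ty": 0,"tz": -0.11,"roll": 0,"jaw": 1},
  {"tx": 0.03,"ty": 0,"tz": -0.11,"roll": 0,"jaw": 1},
])

```text
t: 7.22
tcp_pos: [0.5765, -0.033, 0.1879]
tcp_rot: [[-0.998, 0.057, 0.005], [0.057, 0.998, -0.0], [-0.005, -0.0, -1.0]]
wrist_force: [0.8, -1.3, -1.7]
width: 0.0111
grasp_force: 63.4
```

```bash
python3 go.py; python3 -c "
from h import *
im,d=snap('side','s5'); c=im[100:310,200:380,::-1]; cv2.imwrite('pics/s5c.png',cv2.resize(c,None,fx=2.8,fy=2.8,interpolation=cv2.INTER_CUBIC))"
```

```text
t 7.22 p [ 0.5765 -0.033   0.1879] yaw 176.74 w 0.0111 gf 63.4 F [ 0.8 -1.3 -1.7] j6 -0
```

View pics/s5c.png

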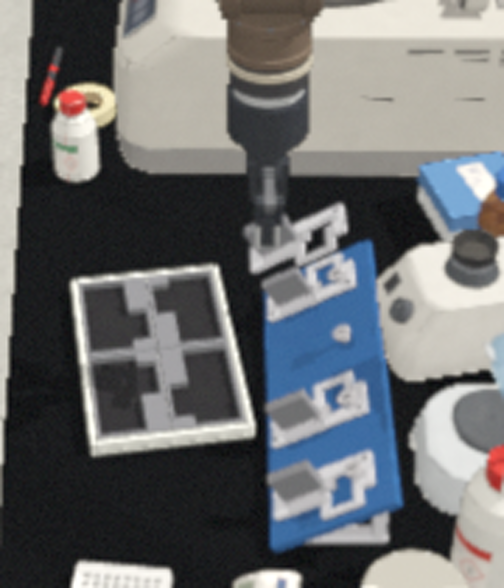

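Bracket B hangs free in the gripper at about 30° and its stud (crop (342,333)) is empty. Carry it over the lower-right bay, turning the head to +y.

Request:
servo_tool([
  {"tx": 0.03,"ty": -0.02,"tz": 0,"roll": -10,"jaw": 1},
  {"tx": 0.06,"ty": -0.04,"tz": 0,"roll": -20,"jaw": 1},
  {"tx": 0.09,"ty": -0.06,"tz": 0,"roll": -30,"jaw": 1},
  {"tx": 0.12,"ty": -0.075,"tz": 0,"roll": -40,"jaw": 1},
  {"tx": 0.1415,"ty": -0.088,"tz": 0,"roll": -50,"jaw": 1},
  {"tx": 0.1415,"ty": -0.088,"tz": 0,"roll": -60,"jaw": 1},
  {"tx": 0.1415,"ty": -0.088,"tz": 0,"roll": -70,"jaw": 1},
  {"tx": 0.1415,"ty": -0.088,"tz": 0,"roll": -80,"jaw": 1},
])

```text
t: 8.28
tcp_pos: [0.4285, -0.1127, 0.1839]
tcp_rot: [[-0.224, -0.975, -0.002], [-0.975, 0.224, 0.001], [-0.0, 0.002, -1.0]]
wrist_force: [0.6, 0.7, -1.7]
width: 0.0108
grasp_force: 63.5
```

Request:
servo_tool([
  {"tx": 0,"ty": 0,"tz": 0.03,"roll": -10,"jaw": 1},
  {"tx": 0,"ty": 0,"tz": 0.06,"roll": -18.3,"jaw": 1},
  {"tx": 0,"ty": 0,"tz": 0.07,"roll": -18.3,"jaw": 1},
  {"tx": 0,"ty": 0,"tz": 0.07,"roll": -18.3,"jaw": 1},
  {"tx": 0,"ty": 0,"tz": 0.07,"roll": -18.3,"jaw": 1},
])

```text
t: 8.9
tcp_pos: [0.4299, -0.1129, 0.1162]
tcp_rot: [[0.087, -0.996, 0.001], [-0.996, -0.087, -0.0], [0.0, -0.001, -1.0]]
wrist_force: [0.4, -0.4, -1.4]
width: 0.0109
grasp_force: 63.4
```

```bash
python3 go.py .4302 -.1126 .06 -85; python3 - <<'E'
from h import *
# point cloud of the held bracket from side depth, in heading coordinates about the TCP
s=robot.get_state(); p=s['tcp_pos']; R=s['tcp_rot']
im,d=snap('side','s6'); h=-R[:,0]
uv=np.array([(a,b) for b in range(100,300) for a in range(215,330)]); w=world('side',d,uv)-p
H=w@h; L=w@np.cross([0,0,1],h); V=w[:,2]
m=(abs(L)<45)&(V<-10)&(V>-50)&(H>-30)&(H<95)
for l0,l1 in((-8,8),(8,20),(20,45),(-20,-8),(-45,-20)):
    k=m&(L*1000>l0)&(L*1000<l1)
    if k.sum()>8:
        A=np.polyfit(H[k],V[k],1); print((l0,l1),k.sum(),'Hrange',(H[k].min()*1e3).round(1),(H[k].max()*1e3).round(1),'Vmin',(V[k].min()*1e3).round(1),'slope',np.degrees(np.arctan(A[0])).round(1))
E
```

```text
t 8.90 p [ 0.4299 -0.1129  0.1162] yaw -85.03 w 0.0109 gf 63.4 F [ 0.4 -0.4 -1.4] j6 -110
t [-0.0003 -0.0003  0.0562] roll -0.0
```

```bash
cat > held.py <<'E'
from h import *
# points of the held bracket from the side depth, heading coordinates about the TCP, mm
import sys; n=sys.argv[1]
s=robot.get_state(); p=s['tcp_pos']; R=s['tcp_rot']
im,d=snap(n,'held'); h=-R[:,0]
uv=np.array([(a,b) for b in range(80,330) for a in range(180,380)]); w=(world(n,d,uv)-p)*1e3
H=w@h; L=w@np.cross([0,0,1],h); V=w[:,2]
m=(V<0)&(V>-52)&(H>-45)&(H<95)
for l0,l1 in((-45,-21),(-20,-9),(-7,7),(9,20),(21,45)):
    k=m&(L>l0)&(L<l1)
    if k.sum()>8:
        A=np.polyfit(H[k],V[k],1); print((l0,l1),k.sum(),'H',np.percentile(H[k],[2,98]).round(1),'V',np.percentile(V[k],[2,98]).round(1),'slope %.1f'%np.degrees(np.arctan(A[0])),'V at H0 %.1f'%A[1])
E
python3 held.py side; python3 held.py top
```

```text
(-45, -21) 16 H [23.4 49.5] V [-20.4  -5. ] slope 18.3 V at H0 -24.0
(-20, -9) 52 H [-17.9   3.9] V [-42.6  -0.5] slope -7.5 V at H0 -26.7
(-7, 7) 66 H [-23.1  26.6] V [-41.4  -0.2] slope -9.7 V at H0 -23.4
(9, 20) 54 H [-17.   21.7] V [-42.5  -1.6] slope 15.3 V at H0 -22.8
(-45, -21) 39 H [27.9 56.9] V [-18.9  -0.4] slope 29.0 V at H0 -31.8
(-20, -9) 9 H [30.3 58.6] V [-15.8  -0.1] slope 26.1 V at H0 -28.6
(-7, 7) 28 H [30.9 54.4] V [-15.6  -2.3] slope 26.8 V at H0 -29.8
(9, 20) 25 H [33.9 56.6] V [-14.3  -0.8] slope 28.7 V at H0 -31.2
```

The held bracket is at about 29° and sits as expected in the grip. Lower it to contact.

Request:
servo_tool([
  {"tx": 0,"ty": 0,"tz": 0.03,"roll": 0,"jaw": 1},
  {"tx": 0,"ty": 0,"tz": 0.05,"roll": 0,"jaw": 1},
  {"tx": 0,"ty": 0,"tz": 0.058,"roll": 0,"jaw": 1},
  {"tx": 0,"ty": 0,"tz": 0.058,"roll": 0,"jaw": 1},
])

```text
t: 9.55
tcp_pos: [0.4294, -0.1128, 0.0575]
tcp_rot: [[0.088, -0.996, -0.0], [-0.996, -0.088, 0.0], [-0.0, 0.0, -1.0]]
wrist_force: [-0.8, -0.0, -1.0]
width: 0.0107
grasp_force: 63.5
```

Request:
servo_tool([
  {"tx": 0,"ty": 0,"tz": 0.001,"roll": 0,"jaw": 1},
  {"tx": 0,"ty": 0,"tz": 0.002,"roll": 0,"jaw": 1},
])

```text
t: 9.8
tcp_pos: [0.4299, -0.113, 0.056]
tcp_rot: [[0.088, -0.996, 0.001], [-0.996, -0.088, -0.0], [0.001, -0.001, -1.0]]
wrist_force: [-0.4, -0.3, -0.5]
width: 0.0112
grasp_force: 63.5
```

Request:
servo_tool([
  {"tx": 0,"ty": 0,"tz": 0.001,"roll": 0,"jaw": 1},
  {"tx": 0,"ty": 0,"tz": 0.0015,"roll": 0,"jaw": 1},
])

```text
t: 10.05
tcp_pos: [0.4294, -0.1128, 0.0539]
tcp_rot: [[0.088, -0.996, 0.0], [-0.996, -0.088, -0.0], [0.0, -0.0, -1.0]]
wrist_force: [-1.3, -0.4, -1.5]
width: 0.0106
grasp_force: 63.5
```

Request:
servo_tool([
  {"tx": 0,"ty": 0,"tz": 0.001,"roll": 0,"jaw": 1},
  {"tx": 0,"ty": 0,"tz": 0.002,"roll": 0,"jaw": 1},
])

```text
t: 10.3
tcp_pos: [0.4294, -0.1128, 0.0518]
tcp_rot: [[0.088, -0.996, 0.0], [-0.996, -0.088, 0.0], [-0.0, -0.0, -1.0]]
wrist_force: [-1.5, 0.4, 4.6]
width: 0.0111
grasp_force: 64.3
```

Request:
servo_tool([
  {"tx": 0,"ty": 0,"tz": 0.001,"roll": 0,"jaw": 1},
  {"tx": 0,"ty": 0,"tz": 0.0015,"roll": 0,"jaw": 1},
])

```text
t: 10.55
tcp_pos: [0.4295, -0.1127, 0.0516]
tcp_rot: [[0.088, -0.996, 0.001], [-0.996, -0.088, -0.0], [0.0, -0.001, -1.0]]
wrist_force: [-6.3, 1.4, 15.1]
width: 0.0108
grasp_force: 65.8
```

Contact at z≈0.052. Ease up a little and open slightly, so the fingers guide the rib as the bracket settles.

Request:
servo_tool([
  {"tx": 0,"ty": 0,"tz": -0.001,"roll": 0,"jaw": 1},
  {"tx": 0,"ty": 0,"tz": -0.001,"roll": 0,"jaw": 0.7},
  {"tx": 0,"ty": 0,"tz": -0.001,"roll": 0,"jaw": 0.64},
  {"tx": 0,"ty": 0,"tz": -0.001,"roll": 0,"jaw": 0.6},
  {"tx": 0,"ty": 0,"tz": -0.001,"roll": 0,"jaw": 0.55},
  {"tx": 0,"ty": 0,"tz": -0.001,"roll": 0,"jaw": 0.5},
  {"tx": 0,"ty": 0,"tz": -0.001,"roll": 0,"jaw": 0.5},
])

```text
t: 11.42
tcp_pos: [0.4293, -0.1128, 0.0513]
tcp_rot: [[0.088, -0.996, -0.0], [-0.996, -0.088, -0.0], [0.0, 0.0, -1.0]]
wrist_force: [-0.1, 0.8, -0.2]
width: 0.0212
grasp_force: 0.0
```

```bash
python3 go.py; python3 held.py side; python3 held.py top
```

```text
t 11.43 p [ 0.4293 -0.1128  0.0513] yaw -84.96 w 0.0212 gf 0.0 F [-0.1  0.8 -0.2] j6 -110
(-45, -21) 223 H [-41.   89.3] V [-51.2 -30.2] slope 2.8 V at H0 -37.7
(-20, -9) 111 H [-41.2  79.1] V [-50.1  -3.5] slope -1.2 V at H0 -35.9
(-7, 7) 176 H [-39.4  81.6] V [-51.5  -2.9] slope 6.4 V at H0 -27.9
(9, 20) 80 H [-38.8  15.4] V [-51.2  -2.3] slope 14.1 V at H0 -30.9
(21, 45) 200 H [-41.5  91.8] V [-51.8 -30.9] slope 1.6 V at H0 -43.1
(-45, -21) 190 H [27.7 93.7] V [-47.9 -32. ] slope 2.6 V at H0 -42.8
(-20, -9) 79 H [33.3 93.1] V [-47.2 -33.7] slope 2.4 V at H0 -43.1
(-7, 7) 104 H [33.9 94. ] V [-46.9  -5.8] slope -15.1 V at H0 -19.7
(9, 20) 77 H [35.1 93.6] V [-47.4 -33.2] slope -0.7 V at H0 -39.1
(21, 45) 109 H [35.4 93.3] V [-51.3 -32.2] slope -1.8 V at H0 -39.9
```

Request:
servo_tool([
  {"tx": 0,"ty": 0,"tz": -0.02,"roll": 0,"jaw": 0.3},
  {"tx": 0,"ty": 0,"tz": -0.07,"roll": 0,"jaw": 0},
  {"tx": 0,"ty": 0,"tz": -0.13,"roll": 10,"jaw": -0.2},
  {"tx": 0.04,"ty": -0.04,"tz": -0.13,"roll": 20,"jaw": -0.2},
  {"tx": 0.08,"ty": -0.08,"tz": -0.13,"roll": 30,"jaw": -0.2},
  {"tx": 0.11,"ty": -0.12,"tz": -0.13,"roll": 40,"jaw": -0.2},
  {"tx": 0.134,"ty": -0.1455,"tz": -0.13,"roll": 50,"jaw": -0.2},
  {"tx": 0.134,"ty": -0.1455,"tz": -0.13,"roll": 60,"jaw": -0.2},
])

```text
t: 12.52
tcp_pos: [0.5876, -0.235, 0.1798]
tcp_rot: [[-0.823, -0.569, -0.001], [-0.569, 0.823, 0.0], [0.001, 0.001, -1.0]]
wrist_force: [-0.5, 0.6, -0.8]
width: 0.0512
grasp_force: 0.0
```

Request:
servo_tool([
  {"tx": 0,"ty": 0,"tz": 0,"roll": 10,"jaw": -0.2},
  {"tx": 0,"ty": 0,"tz": 0,"roll": 20,"jaw": -0.2},
  {"tx": 0,"ty": 0,"tz": 0,"roll": 30,"jaw": -0.2},
  {"tx": 0,"ty": 0,"tz": 0,"roll": 38.3,"jaw": -0.2},
  {"tx": 0,"ty": 0,"tz": 0,"roll": 38.3,"jaw": -0.2},
])

```text
t: 13.15
tcp_pos: [0.586, -0.2335, 0.1811]
tcp_rot: [[-0.998, 0.055, -0.0], [0.055, 0.998, 0.0], [0.0, 0.0, -1.0]]
wrist_force: [-0.2, 0.5, 0.1]
width: 0.0513
grasp_force: 0.0
```

```bash
python3 go.py .5860 -.2333 .0605 176.7; python3 - <<'E'
from h import *
a,_=snap('top','t7'); b,d=snap('side','s7')
f=lambda i,k:cv2.resize(i[:,:,::-1],None,fx=k,fy=k,interpolation=cv2.INTER_CUBIC)
A=f(a[145:275,232:382],3); B=f(b[160:310,215:365],2.6); o=np.zeros((390,840-40,3),np.uint8); o[:390,:410]=A[:390,:410]; o[:390,410:800]=B[:390]; cv2.imwrite('pics/c7.png',o)
# placed bracket height on flat
for n,dd in(('side',d),):
    pass
E
```

```text
t 13.15 p [ 0.586  -0.2335  0.1811] yaw 176.83 w 0.0513 gf 0.0 F [-0.2  0.5  0.1] j6 -19
t [-0.      0.0002  0.1206] roll 0.1
```

View pics/c7.png

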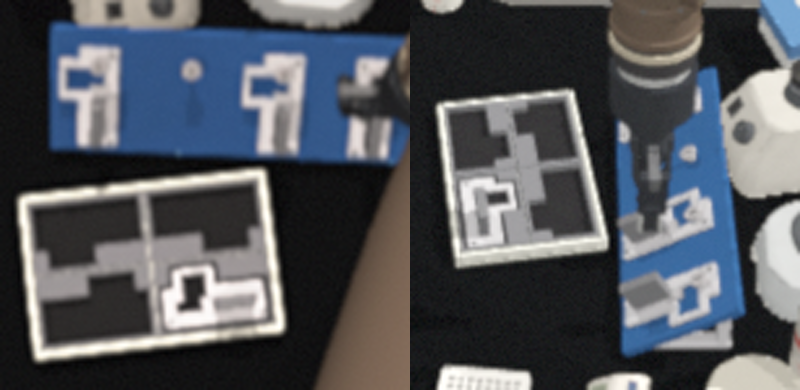

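Bracket B lies in the lower-right bay (top crop ~(215,300)), outline seated. Now bracket D, which goes to the upper-right bay.

Request:
servo_tool([
  {"tx": 0,"ty": 0,"tz": 0.05,"roll": 0,"jaw": -0.2},
  {"tx": 0,"ty": 0,"tz": 0.09,"roll": 0,"jaw": -0.2},
  {"tx": 0,"ty": 0,"tz": 0.11,"roll": 0,"jaw": -0.2},
  {"tx": 0,"ty": 0,"tz": 0.121,"roll": 0,"jaw": -0.2},
  {"tx": 0,"ty": 0,"tz": 0.121,"roll": 0,"jaw": -0.2},
  {"tx": 0,"ty": 0,"tz": 0.121,"roll": 0,"jaw": 0.3},
  {"tx": 0,"ty": 0,"tz": 0.121,"roll": 0,"jaw": 0.6},
  {"tx": 0,"ty": 0,"tz": 0.121,"roll": 0,"jaw": 0.6},
])

```text
t: 14.25
tcp_pos: [0.5864, -0.2336, 0.0611]
tcp_rot: [[-0.998, 0.057, 0.001], [0.057, 0.998, -0.0], [-0.001, -0.0, -1.0]]
wrist_force: [0.5, 0.3, -0.0]
width: 0.0168
grasp_force: 0.0
```

Request:
servo_tool([
  {"tx": 0,"ty": 0,"tz": 0,"roll": 0,"jaw": 0.8},
  {"tx": 0,"ty": 0,"tz": 0,"roll": 0,"jaw": 1},
  {"tx": 0,"ty": 0,"tz": 0,"roll": 0,"jaw": 1},
  {"tx": 0,"ty": 0,"tz": 0,"roll": 0,"jaw": 1},
])

```text
t: 14.75
tcp_pos: [0.5863, -0.2336, 0.0611]
tcp_rot: [[-0.998, 0.057, 0.001], [0.057, 0.998, -0.0], [-0.001, -0.0, -1.0]]
wrist_force: [-1.3, 0.5, 5.1]
width: 0.0111
grasp_force: 59.4
```

```bash
python3 go.py .5860 -.2333 .0605 176.7
```

```text
t 14.75 p [ 0.5863 -0.2336  0.0611] yaw 176.74 w 0.0111 gf 59.4 F [-1.3  0.5  5.1] j6 -18
t [0.0003 0.0003 0.0006] roll 0.0
```

Request:
servo_tool([
  {"tx": 0.0006,"ty": 0,"tz": -0.001,"roll": 0,"jaw": 1},
  {"tx": -0.0029,"ty": 0,"tz": -0.003,"roll": 0,"jaw": 1},
  {"tx": -0.0063,"ty": 0,"tz": -0.005,"roll": 0,"jaw": 1},
  {"tx": -0.0098,"ty": 0,"tz": -0.007,"roll": 0,"jaw": 1},
  {"tx": -0.0133,"ty": 0,"tz": -0.009,"roll": 0,"jaw": 1},
  {"tx": -0.0133,"ty": 0,"tz": -0.009,"roll": 0,"jaw": 1},
])

```text
t: 15.5
tcp_pos: [0.5997, -0.2343, 0.0694]
tcp_rot: [[-0.998, 0.057, 0.0], [0.057, 0.998, -0.0], [-0.0, -0.0, -1.0]]
wrist_force: [-0.9, -0.1, -1.4]
width: 0.0111
grasp_force: 58.5
```

Request:
servo_tool([
  {"tx": 0,"ty": 0.005,"tz": 0,"roll": 0,"jaw": 1},
  {"tx": 0,"ty": 0.01,"tz": 0,"roll": 0,"jaw": 1},
])

```text
t: 15.75
tcp_pos: [0.5997, -0.2238, 0.0692]
tcp_rot: [[-0.998, 0.057, -0.0], [0.057, 0.998, 0.0], [0.0, 0.0, -1.0]]
wrist_force: [-0.3, -0.9, -0.8]
width: 0.0108
grasp_force: 58.5
```

```bash
python3 go.py
```

```text
t 15.75 p [ 0.5997 -0.2238  0.0692] yaw 176.74 w 0.0108 gf 58.5 F [-0.3 -0.9 -0.8] j6 -17
```

Request:
servo_tool([
  {"tx": 0,"ty": 0.005,"tz": 0,"roll": 0,"jaw": 1},
  {"tx": 0,"ty": 0.0095,"tz": 0,"roll": 0,"jaw": 1},
  {"tx": 0,"ty": 0.0095,"tz": 0,"roll": 0,"jaw": 1},
])

```text
t: 16.12
tcp_pos: [0.6005, -0.2143, 0.0693]
tcp_rot: [[-0.998, 0.056, 0.0], [0.056, 0.998, -0.0], [-0.0, -0.0, -1.0]]
wrist_force: [0.2, 0.5, -1.7]
width: 0.0109
grasp_force: 58.5
```

Request:
servo_tool([
  {"tx": 0.002,"ty": 0,"tz": -0.0035,"roll": 0,"jaw": 1},
  {"tx": 0.004,"ty": 0,"tz": -0.007,"roll": 0,"jaw": 1},
  {"tx": 0.0055,"ty": 0,"tz": -0.0095,"roll": 0,"jaw": 1},
])

```text
t: 16.5
tcp_pos: [0.5949, -0.2147, 0.0793]
tcp_rot: [[-0.998, 0.057, 0.0], [0.057, 0.998, -0.0], [-0.0, -0.0, -1.0]]
wrist_force: [-0.3, 0.0, -1.0]
width: 0.0111
grasp_force: 58.5
```

```bash
python3 go.py
```

```text
t 16.50 p [ 0.5949 -0.2147  0.0793] yaw 176.73 w 0.0111 gf 58.5 F [-0.3  0.  -1. ] j6 -17
```

Request:
servo_tool([
  {"tx": 0.003,"ty": 0,"tz": -0.005,"roll": 0,"jaw": 1},
  {"tx": 0.006,"ty": 0,"tz": -0.01,"roll": 0,"jaw": 1},
  {"tx": 0.01,"ty": 0,"tz": -0.02,"roll": 0,"jaw": 1},
  {"tx": 0.02,"ty": 0,"tz": -0.05,"roll": 0,"jaw": 1},
  {"tx": 0.03,"ty": 0,"tz": -0.09,"roll": 0,"jaw": 1},
  {"tx": 0.03,"ty": 0,"tz": -0.11,"roll": 0,"jaw": 1},
  {"tx": 0.03,"ty": 0,"tz": -0.11,"roll": 0,"jaw": 1},
])

```text
t: 17.38
tcp_pos: [0.5658, -0.2132, 0.1913]
tcp_rot: [[-0.998, 0.057, 0.004], [0.057, 0.998, -0.002], [-0.004, -0.001, -1.0]]
wrist_force: [-0.7, -0.0, -0.3]
width: 0.0112
grasp_force: 58.5
```

Request:
servo_tool([
  {"tx": 0.012,"ty": 0.035,"tz": 0,"roll": 10,"jaw": 1},
  {"tx": 0.024,"ty": 0.07,"tz": 0,"roll": 20,"jaw": 1},
  {"tx": 0.036,"ty": 0.105,"tz": 0,"roll": 30,"jaw": 1},
  {"tx": 0.048,"ty": 0.14,"tz": 0,"roll": 40,"jaw": 1},
  {"tx": 0.059,"ty": 0.179,"tz": 0,"roll": 50,"jaw": 1},
  {"tx": 0.059,"ty": 0.179,"tz": 0,"roll": 60,"jaw": 1},
  {"tx": 0.059,"ty": 0.179,"tz": 0,"roll": 70,"jaw": 1},
  {"tx": 0.059,"ty": 0.179,"tz": 0,"roll": 80,"jaw": 1},
])

```text
t: 18.38
tcp_pos: [0.5156, -0.0304, 0.1875]
tcp_rot: [[-0.112, 0.994, -0.002], [0.994, 0.112, 0.0], [0.0, -0.002, -1.0]]
wrist_force: [0.4, 0.4, -1.9]
width: 0.0106
grasp_force: 58.7
```

Request:
servo_tool([
  {"tx": 0,"ty": 0,"tz": 0.03,"roll": 1.7,"jaw": 1},
  {"tx": 0,"ty": 0,"tz": 0.06,"roll": 1.7,"jaw": 1},
  {"tx": 0,"ty": 0,"tz": 0.07,"roll": 1.7,"jaw": 1},
  {"tx": 0,"ty": 0,"tz": 0.07,"roll": 1.7,"jaw": 1},
])

```text
t: 18.88
tcp_pos: [0.5156, -0.0306, 0.118]
tcp_rot: [[-0.088, 0.996, -0.002], [0.996, 0.088, 0.0], [0.0, -0.002, -1.0]]
wrist_force: [-0.2, 0.8, -1.1]
width: 0.011
grasp_force: 58.7
```

```bash
python3 go.py .5163 -.0306 .056 95; python3 held.py side; python3 held.py top
```

```text
t 18.88 p [ 0.5156 -0.0306  0.118 ] yaw 95.04 w 0.0110 gf 58.7 F [-0.2  0.8 -1.1] j6 82
t [-0.      0.0009  0.062 ] roll 0.0
(-45, -21) 18 H [19.1 58.6] V [-21.9  -0.2] slope 28.9 V at H0 -31.8
(-20, -9) 38 H [-16.5  52.4] V [-40.2  -0.9] slope 25.2 V at H0 -24.8
(-7, 7) 54 H [-23.1  42.3] V [-23.5  -0.4] slope -2.6 V at H0 -8.8
(9, 20) 36 H [-7.8 52.4] V [-35.9  -1.1] slope 20.8 V at H0 -20.4
```

Request:
servo_tool([
  {"tx": 0,"ty": 0.001,"tz": 0.03,"roll": 0,"jaw": 1},
  {"tx": 0,"ty": 0.001,"tz": 0.055,"roll": 0,"jaw": 1},
  {"tx": 0,"ty": 0.001,"tz": 0.062,"roll": 0,"jaw": 1},
  {"tx": 0,"ty": 0.001,"tz": 0.063,"roll": 0,"jaw": 1},
  {"tx": 0,"ty": 0.001,"tz": 0.063,"roll": 0,"jaw": 1},
])

```text
t: 19.6
tcp_pos: [0.5179, -0.0318, 0.0573]
tcp_rot: [[-0.087, 0.996, 0.002], [0.996, 0.087, -0.003], [-0.003, 0.001, -1.0]]
wrist_force: [-1.4, -6.1, -1.5]
width: 0.011
grasp_force: 59.0
```

Request:
servo_tool([
  {"tx": 0,"ty": 0,"tz": 0.0005,"roll": 0,"jaw": 1},
  {"tx": 0,"ty": 0,"tz": 0.001,"roll": 0,"jaw": 1},
])

```text
t: 19.85
tcp_pos: [0.5182, -0.0319, 0.0566]
tcp_rot: [[-0.087, 0.996, 0.002], [0.996, 0.087, -0.003], [-0.003, 0.002, -1.0]]
wrist_force: [-0.3, -5.6, 0.6]
width: 0.011
grasp_force: 59.1
```

Request:
servo_tool([
  {"tx": 0,"ty": 0,"tz": 0.0005,"roll": 0,"jaw": 1},
  {"tx": 0,"ty": 0,"tz": 0.001,"roll": 0,"jaw": 1},
])

```text
t: 20.1
tcp_pos: [0.5186, -0.0319, 0.0558]
tcp_rot: [[-0.087, 0.996, 0.003], [0.996, 0.087, -0.003], [-0.003, 0.003, -1.0]]
wrist_force: [-0.2, -6.4, 2.5]
width: 0.011
grasp_force: 59.2
```

The −6 N along y means the tail is touching the bay's end wall. Raise, move 4 mm forward along the heading, and lower again.

Request:
servo_tool([
  {"tx": 0,"ty": 0,"tz": -0.005,"roll": 0,"jaw": 1},
  {"tx": 0,"ty": 0,"tz": -0.01,"roll": 0,"jaw": 1},
  {"tx": -0.004,"ty": 0,"tz": -0.01,"roll": 0,"jaw": 1},
  {"tx": -0.004,"ty": 0,"tz": -0.01,"roll": 0,"jaw": 1},
])

```text
t: 20.6
tcp_pos: [0.5177, -0.0347, 0.064]
tcp_rot: [[-0.088, 0.996, 0.0], [0.996, 0.088, 0.0], [0.0, 0.0, -1.0]]
wrist_force: [-0.2, 0.9, -1.4]
width: 0.0113
grasp_force: 58.8
```

Request:
servo_tool([
  {"tx": 0,"ty": 0,"tz": 0.004,"roll": 0,"jaw": 1},
  {"tx": 0,"ty": 0,"tz": 0.008,"roll": 0,"jaw": 1},
  {"tx": 0,"ty": 0,"tz": 0.009,"roll": 0,"jaw": 1},
  {"tx": 0,"ty": 0,"tz": 0.009,"roll": 0,"jaw": 1},
])

```text
t: 21.1
tcp_pos: [0.5175, -0.0345, 0.0546]
tcp_rot: [[-0.088, 0.996, -0.0], [0.996, 0.088, 0.0], [0.0, -0.0, -1.0]]
wrist_force: [-0.1, 0.6, -1.8]
width: 0.0112
grasp_force: 58.8
```

Request:
servo_tool([
  {"tx": 0,"ty": 0,"tz": 0.0005,"roll": 0,"jaw": 1},
  {"tx": 0,"ty": 0,"tz": 0.001,"roll": 0,"jaw": 1},
])

```text
t: 21.35
tcp_pos: [0.5177, -0.0346, 0.0539]
tcp_rot: [[-0.088, 0.996, 0.0], [0.996, 0.088, -0.0], [-0.0, 0.0, -1.0]]
wrist_force: [-0.1, -0.2, -1.7]
width: 0.0109
grasp_force: 58.8
```

```bash
python3 go.py .5163 -.0306 .056 95; python3 held.py side
```

```text
t 21.35 p [ 0.5177 -0.0346  0.0539] yaw 95.04 w 0.0109 gf 58.8 F [-0.1 -0.2 -1.7] j6 81
t [ 0.0041 -0.001  -0.0021] roll 0.0
(-45, -21) 284 H [-43.2  93.2] V [-49.3  -7.2] slope -0.7 V at H0 -38.1
(-20, -9) 134 H [-40.4  92.7] V [-50.7  -2.4] slope -7.4 V at H0 -31.9
(-7, 7) 137 H [-14.   93.4] V [-50.3  -0.6] slope -21.7 V at H0 -14.4
(9, 20) 103 H [-8.9 91.4] V [-49.1  -1.7] slope -14.0 V at H0 -23.8
(21, 45) 140 H [-38.9  91.8] V [-51.6 -33.9] slope 0.6 V at H0 -40.8
```

Request:
servo_tool([
  {"tx": 0,"ty": -0.0015,"tz": 0,"roll": 0,"jaw": 1},
  {"tx": 0,"ty": -0.0015,"tz": 0.001,"roll": 0,"jaw": 1},
  {"tx": 0,"ty": -0.0015,"tz": 0.001,"roll": 0,"jaw": 1},
])

```text
t: 21.78
tcp_pos: [0.516, -0.0348, 0.0532]
tcp_rot: [[-0.088, 0.996, 0.0], [0.996, 0.088, -0.0], [-0.0, 0.0, -1.0]]
wrist_force: [-1.8, -0.0, 3.5]
width: 0.0114
grasp_force: 59.6
```

Request:
servo_tool([
  {"tx": 0,"ty": 0,"tz": 0.0005,"roll": 0,"jaw": 1},
  {"tx": 0,"ty": 0,"tz": 0.001,"roll": 0,"jaw": 1},
])

```text
t: 22.02
tcp_pos: [0.5162, -0.0348, 0.053]
tcp_rot: [[-0.088, 0.996, 0.001], [0.996, 0.088, -0.0], [-0.0, 0.001, -1.0]]
wrist_force: [-4.6, -0.4, 12.9]
width: 0.0107
grasp_force: 60.9
```

```bash
python3 go.py
```

```text
t 22.02 p [ 0.5162 -0.0348  0.053 ] yaw 95.04 w 0.0107 gf 60.9 F [-4.6 -0.4 12.9] j6 81
```

Request:
servo_tool([
  {"tx": 0,"ty": 0,"tz": -0.001,"roll": 0,"jaw": 1},
  {"tx": 0,"ty": 0,"tz": -0.001,"roll": 0,"jaw": 0.7},
  {"tx": 0,"ty": 0,"tz": -0.001,"roll": 0,"jaw": 0.64},
  {"tx": 0,"ty": 0,"tz": -0.001,"roll": 0,"jaw": 0.6},
  {"tx": 0,"ty": 0,"tz": -0.001,"roll": 0,"jaw": 0.55},
  {"tx": 0,"ty": 0,"tz": -0.001,"roll": 0,"jaw": 0.5},
  {"tx": 0,"ty": 0,"tz": -0.001,"roll": 0,"jaw": 0.5},
])

```text
t: 22.9
tcp_pos: [0.5161, -0.0347, 0.0528]
tcp_rot: [[-0.088, 0.996, -0.0], [0.996, 0.088, -0.0], [0.0, -0.0, -1.0]]
wrist_force: [-1.0, 0.3, -0.4]
width: 0.0214
grasp_force: 0.0
```

Request:
servo_tool([
  {"tx": 0,"ty": 0,"tz": -0.02,"roll": 0,"jaw": 0.3},
  {"tx": 0,"ty": 0,"tz": -0.07,"roll": 0,"jaw": 0},
  {"tx": 0,"ty": 0,"tz": -0.13,"roll": -10,"jaw": -0.2},
  {"tx": -0.04,"ty": 0.02,"tz": -0.13,"roll": -20,"jaw": -0.2},
  {"tx": -0.08,"ty": 0.04,"tz": -0.13,"roll": -30,"jaw": -0.2},
  {"tx": -0.115,"ty": 0.065,"tz": -0.13,"roll": -40,"jaw": -0.2},
  {"tx": -0.115,"ty": 0.065,"tz": -0.13,"roll": -50,"jaw": -0.2},
  {"tx": -0.115,"ty": 0.065,"tz": -0.13,"roll": -60,"jaw": -0.2},
])

```text
t: 23.9
tcp_pos: [0.5911, -0.1442, 0.1822]
tcp_rot: [[-0.909, 0.418, -0.001], [0.418, 0.909, 0.0], [0.001, -0.0, -1.0]]
wrist_force: [0.1, -0.7, 0.2]
width: 0.0513
grasp_force: 0.0
```

Request:
servo_tool([
  {"tx": 0,"ty": 0,"tz": 0,"roll": -10,"jaw": -0.2},
  {"tx": 0,"ty": 0,"tz": 0,"roll": -20,"jaw": -0.2},
  {"tx": 0,"ty": 0,"tz": 0,"roll": -21.7,"jaw": -0.2},
  {"tx": 0,"ty": 0,"tz": 0,"roll": -21.7,"jaw": -0.2},
])

```text
t: 24.4
tcp_pos: [0.5909, -0.1436, 0.1827]
tcp_rot: [[-0.998, 0.059, -0.0], [0.059, 0.998, -0.0], [0.0, -0.0, -1.0]]
wrist_force: [0.1, -0.4, 0.4]
width: 0.0514
grasp_force: 0.0
```

```bash
python3 go.py .5911 -.1434 .0605 176.7; cat > placed.py <<'E'
import sys; from model import *
# pose of a placed bracket by silhouette fit; args: tag, hand, x,y,yaw of bay ...
bays={'L_UL':(1,.5092,.0491,95.),'R_UR':(-1,.5194,-.0669,-85.1),'L_LL':(1,.4169,.0407,-85.),'R_LR':(-1,.4269,-.0752,95.)}
ims={n:snap(n,'pl_'+n) for n in('top','side')}
for k in sys.argv[1:]:
    h,*q0=bays[k]; q0=np.array(q0)
    for n in('top','side'):
        im,d=ims[n]; P=np.array([(x,h*y,0) for x in range(-49,50,2) for y in(-15,-11,11,15)])/1e3
        w=world(n,d,proj(n,P@rot(q0[2]).T+[q0[0],q0[1],.014])); w=w[abs(w[:,2]-.014)<.03]
        m=abs(w[:,2]-np.median(w[:,2]))<.008; w=w[m]; A=np.c_[w[:,:2]-q0[:2],np.ones(len(w))]; c=np.linalg.lstsq(A,w[:,2],rcond=None)[0]
        hd=np.array([np.cos(np.radians(q0[2])),np.sin(np.radians(q0[2]))]); print(k,n,len(w),'z %.4f'%c[2],'pitch %.1f'%np.degrees(c[:2]@hd),'roll %.1f'%np.degrees(c[:2]@[-hd[1],hd[0]]))
E
python3 placed.py R_UR R_LR; python3 - <<'E'
from h import *
a=cv2.imread('pics/pl_top.png'); b=cv2.imread('pics/pl_side.png')
f=lambda i,k:cv2.resize(i,None,fx=k,fy=k,interpolation=cv2.INTER_CUBIC)
o=np.zeros((390,800,3),np.uint8); o[:,:410]=f(a[145:275,232:382],3)[:390,:410]; o[:,410:]=f(b[160:310,215:365],2.6)[:390]; cv2.imwrite('pics/c8.png',o)
E
```

```text
t 24.40 p [ 0.5909 -0.1436  0.1827] yaw 176.61 w 0.0514 gf 0.0 F [ 0.1 -0.4  0.4] j6 -10
t [-0.0002  0.0002  0.1222] roll -0.1
R_UR top 185 z 0.0120 pitch -1.0 roll 0.6
R_UR side 192 z 0.0130 pitch -0.3 roll 2.2
R_LR top 123 z 0.0122 pitch -0.2 roll 3.4
R_LR side 199 z 0.0129 pitch -1.3 roll 1.8
```

View pics/c8.png

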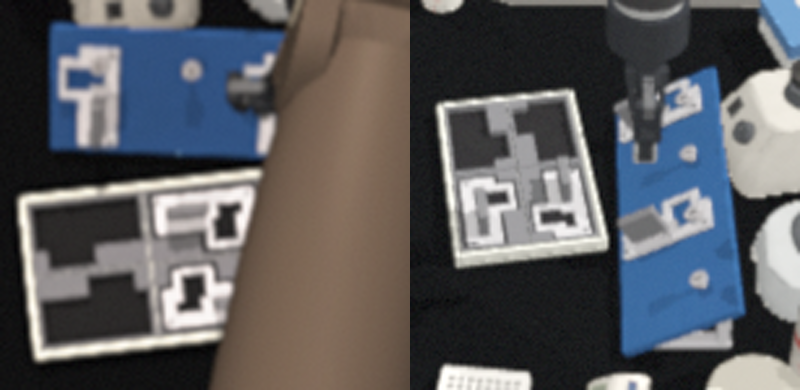

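Both right-hand brackets lie flat, with the front face 5 mm above the measured floor. C and A still hang in place. Take C.

Request:
servo_tool([
  {"tx": 0,"ty": 0,"tz": 0.05,"roll": 0,"jaw": -0.2},
  {"tx": 0,"ty": 0,"tz": 0.09,"roll": 0,"jaw": -0.2},
  {"tx": 0,"ty": 0,"tz": 0.11,"roll": 0,"jaw": -0.2},
  {"tx": 0,"ty": 0,"tz": 0.122,"roll": 0,"jaw": -0.2},
  {"tx": 0,"ty": 0,"tz": 0.122,"roll": 0,"jaw": -0.2},
  {"tx": 0,"ty": 0,"tz": 0.122,"roll": 0,"jaw": 0.3},
  {"tx": 0,"ty": 0,"tz": 0.122,"roll": 0,"jaw": 0.6},
  {"tx": 0,"ty": 0,"tz": 0.122,"roll": 0,"jaw": 0.6},
])

```text
t: 25.5
tcp_pos: [0.5913, -0.1437, 0.0615]
tcp_rot: [[-0.998, 0.057, 0.001], [0.057, 0.998, -0.0], [-0.001, -0.0, -1.0]]
wrist_force: [0.0, -0.9, -0.2]
width: 0.0172
grasp_force: 0.0
```

Request:
servo_tool([
  {"tx": 0,"ty": 0,"tz": 0,"roll": 0,"jaw": 0.8},
  {"tx": 0,"ty": 0,"tz": 0,"roll": 0,"jaw": 1},
  {"tx": 0,"ty": 0,"tz": 0,"roll": 0,"jaw": 1},
  {"tx": 0,"ty": 0,"tz": 0,"roll": 0,"jaw": 1},
])

```text
t: 26.0
tcp_pos: [0.5912, -0.1437, 0.0616]
tcp_rot: [[-0.998, 0.057, 0.001], [0.057, 0.998, -0.0], [-0.001, -0.0, -1.0]]
wrist_force: [-1.8, 1.1, 5.3]
width: 0.011
grasp_force: 59.3
```

```bash
python3 go.py .5911 -.1434 .0605 176.7
```

```text
t 26.00 p [ 0.5912 -0.1437  0.0616] yaw 176.74 w 0.0110 gf 59.3 F [-1.8  1.1  5.3] j6 -10
t [0.0001 0.0003 0.0011] roll 0.0
```

Request:
servo_tool([
  {"tx": 0.0006,"ty": 0,"tz": -0.001,"roll": 0,"jaw": 1},
  {"tx": -0.0029,"ty": 0,"tz": -0.003,"roll": 0,"jaw": 1},
  {"tx": -0.0063,"ty": 0,"tz": -0.005,"roll": 0,"jaw": 1},
  {"tx": -0.0098,"ty": 0,"tz": -0.007,"roll": 0,"jaw": 1},
  {"tx": -0.0133,"ty": 0,"tz": -0.009,"roll": 0,"jaw": 1},
  {"tx": -0.0133,"ty": 0,"tz": -0.009,"roll": 0,"jaw": 1},
])

```text
t: 26.75
tcp_pos: [0.6046, -0.1444, 0.0699]
tcp_rot: [[-0.998, 0.057, 0.0], [0.057, 0.998, -0.0], [-0.0, -0.0, -1.0]]
wrist_force: [-0.4, -1.0, -0.6]
width: 0.0108
grasp_force: 58.5
```

Request:
servo_tool([
  {"tx": 0,"ty": -0.005,"tz": 0,"roll": 0,"jaw": 1},
  {"tx": 0,"ty": -0.01,"tz": 0,"roll": 0,"jaw": 1},
])

```text
t: 27.0
tcp_pos: [0.6035, -0.1546, 0.0697]
tcp_rot: [[-0.998, 0.057, -0.0], [0.057, 0.998, -0.0], [0.0, -0.0, -1.0]]
wrist_force: [1.0, -0.5, -1.2]
width: 0.0108
grasp_force: 58.5
```

```bash
python3 go.py
```

```text
t 27.00 p [ 0.6035 -0.1546  0.0697] yaw 176.74 w 0.0108 gf 58.5 F [ 1.  -0.5 -1.2] j6 -11
```

Request:
servo_tool([
  {"tx": 0,"ty": -0.005,"tz": 0,"roll": 0,"jaw": 1},
  {"tx": 0,"ty": -0.0098,"tz": 0,"roll": 0,"jaw": 1},
  {"tx": 0,"ty": -0.0098,"tz": 0,"roll": 0,"jaw": 1},
])

```text
t: 27.38
tcp_pos: [0.603, -0.1646, 0.0698]
tcp_rot: [[-0.998, 0.058, 0.0], [0.058, 0.998, 0.0], [-0.0, 0.0, -1.0]]
wrist_force: [-0.6, 0.7, -0.9]
width: 0.0109
grasp_force: 58.5
```

Request:
servo_tool([
  {"tx": 0.002,"ty": 0,"tz": -0.0035,"roll": 0,"jaw": 1},
  {"tx": 0.004,"ty": 0,"tz": -0.007,"roll": 0,"jaw": 1},
  {"tx": 0.0055,"ty": 0,"tz": -0.0095,"roll": 0,"jaw": 1},
])

```text
t: 27.75
tcp_pos: [0.5976, -0.1636, 0.0798]
tcp_rot: [[-0.998, 0.057, 0.0], [0.057, 0.998, -0.0], [-0.0, -0.0, -1.0]]
wrist_force: [-0.3, -0.2, -1.5]
width: 0.0108
grasp_force: 58.5
```

```bash
python3 go.py
```

```text
t 27.75 p [ 0.5976 -0.1636  0.0798] yaw 176.75 w 0.0108 gf 58.5 F [-0.3 -0.2 -1.5] j6 -12
```

Request:
servo_tool([
  {"tx": 0.003,"ty": 0,"tz": -0.005,"roll": 0,"jaw": 1},
  {"tx": 0.006,"ty": 0,"tz": -0.01,"roll": 0,"jaw": 1},
  {"tx": 0.01,"ty": 0,"tz": -0.02,"roll": 0,"jaw": 1},
  {"tx": 0.02,"ty": 0,"tz": -0.05,"roll": 0,"jaw": 1},
  {"tx": 0.03,"ty": 0,"tz": -0.09,"roll": 0,"jaw": 1},
  {"tx": 0.03,"ty": 0,"tz": -0.11,"roll": 0,"jaw": 1},
  {"tx": 0.03,"ty": 0,"tz": -0.11,"roll": 0,"jaw": 1},
])

```text
t: 28.62
tcp_pos: [0.5685, -0.1624, 0.1918]
tcp_rot: [[-0.998, 0.057, 0.004], [0.057, 0.998, -0.001], [-0.004, -0.001, -1.0]]
wrist_force: [-0.3, 0.3, -2.1]
width: 0.0108
grasp_force: 58.4
```

Request:
servo_tool([
  {"tx": 0.028,"ty": 0.038,"tz": 0,"roll": 10,"jaw": 1},
  {"tx": 0.056,"ty": 0.076,"tz": 0,"roll": 20,"jaw": 1},
  {"tx": 0.084,"ty": 0.114,"tz": 0,"roll": 30,"jaw": 1},
  {"tx": 0.112,"ty": 0.152,"tz": 0,"roll": 40,"jaw": 1},
  {"tx": 0.14,"ty": 0.19,"tz": 0,"roll": 50,"jaw": 1},
  {"tx": 0.167,"ty": 0.227,"tz": 0,"roll": 60,"jaw": 1},
  {"tx": 0.167,"ty": 0.227,"tz": 0,"roll": 70,"jaw": 1},
  {"tx": 0.167,"ty": 0.227,"tz": 0,"roll": 80,"jaw": 1},
])

```text
t: 29.62
tcp_pos: [0.4129, 0.0747, 0.1883]
tcp_rot: [[-0.113, 0.994, -0.001], [0.994, 0.113, -0.0], [-0.0, -0.001, -1.0]]
wrist_force: [-0.8, -0.1, -2.0]
width: 0.0108
grasp_force: 58.6
```

Request:
servo_tool([
  {"tx": 0,"ty": 0,"tz": 0.03,"roll": 1.7,"jaw": 1},
  {"tx": 0,"ty": 0,"tz": 0.06,"roll": 1.7,"jaw": 1},
  {"tx": 0,"ty": 0,"tz": 0.1,"roll": 1.7,"jaw": 1},
  {"tx": 0,"ty": 0,"tz": 0.1,"roll": 1.7,"jaw": 1},
  {"tx": 0,"ty": 0,"tz": 0.1,"roll": 1.7,"jaw": 1},
])

```text
t: 30.25
tcp_pos: [0.414, 0.0741, 0.09]
tcp_rot: [[-0.088, 0.996, 0.0], [0.996, 0.088, 0.0], [0.0, 0.0, -1.0]]
wrist_force: [-0.1, 0.3, -0.5]
width: 0.0107
grasp_force: 58.7
```

```bash
python3 go.py .414 .0741 .0555 95; python3 held.py side; python3 held.py top
```

```text
t 30.25 p [0.414  0.0741 0.09  ] yaw 95.04 w 0.0107 gf 58.7 F [-0.1  0.3 -0.5] j6 95
t [0.     0.     0.0345] roll 0.0
(-20, -9) 31 H [-14.8  50.6] V [-41.3  -1.4] slope 20.3 V at H0 -19.6
(-7, 7) 41 H [-8.6 42.2] V [-21.1  -2.2] slope 1.3 V at H0 -10.3
(9, 20) 31 H [-14.1  36.6] V [-40.3  -1.1] slope 19.2 V at H0 -20.8
(21, 45) 18 H [27.7 62.4] V [-19.6  -0.5] slope 27.2 V at H0 -31.1
(21, 45) 14 H [51.  59.3] V [-5.2 -0.2] slope 15.0 V at H0 -16.5
```

Request:
servo_tool([
  {"tx": 0,"ty": 0,"tz": 0.02,"roll": 0,"jaw": 1},
  {"tx": 0,"ty": 0,"tz": 0.031,"roll": 0,"jaw": 1},
  {"tx": 0,"ty": 0,"tz": 0.035,"roll": 0,"jaw": 1},
  {"tx": 0,"ty": 0,"tz": 0.035,"roll": 0,"jaw": 1},
])

```text
t: 30.85
tcp_pos: [0.414, 0.0741, 0.0546]
tcp_rot: [[-0.088, 0.996, 0.0], [0.996, 0.088, 0.0], [0.0, 0.0, -1.0]]
wrist_force: [-0.2, -0.7, -1.3]
width: 0.0112
grasp_force: 58.8
```

Request:
servo_tool([
  {"tx": 0,"ty": 0,"tz": 0.0005,"roll": 0,"jaw": 1},
  {"tx": 0,"ty": 0,"tz": 0.001,"roll": 0,"jaw": 1},
])

```text
t: 31.1
tcp_pos: [0.4142, 0.0741, 0.0538]
tcp_rot: [[-0.088, 0.996, 0.001], [0.996, 0.088, 0.0], [0.0, 0.001, -1.0]]
wrist_force: [-0.6, -0.1, 3.0]
width: 0.0109
grasp_force: 59.2
```

Request:
servo_tool([
  {"tx": 0,"ty": 0,"tz": 0.0005,"roll": 0,"jaw": 1},
  {"tx": 0,"ty": 0,"tz": 0.001,"roll": 0,"jaw": 1},
])

```text
t: 31.35
tcp_pos: [0.4144, 0.0741, 0.0535]
tcp_rot: [[-0.088, 0.996, 0.001], [0.996, 0.088, 0.0], [-0.0, 0.001, -1.0]]
wrist_force: [-3.3, -1.8, 12.6]
width: 0.0107
grasp_force: 60.7
```

Request:
servo_tool([
  {"tx": 0,"ty": 0,"tz": -0.001,"roll": 0,"jaw": 1},
  {"tx": 0,"ty": 0,"tz": -0.001,"roll": 0,"jaw": 0.7},
  {"tx": 0,"ty": 0,"tz": -0.001,"roll": 0,"jaw": 0.64},
  {"tx": 0,"ty": 0,"tz": -0.001,"roll": 0,"jaw": 0.6},
  {"tx": 0,"ty": 0,"tz": -0.001,"roll": 0,"jaw": 0.55},
  {"tx": 0,"ty": 0,"tz": -0.001,"roll": 0,"jaw": 0.5},
  {"tx": 0,"ty": 0,"tz": -0.001,"roll": 0,"jaw": 0.5},
])

```text
t: 32.22
tcp_pos: [0.4138, 0.074, 0.0533]
tcp_rot: [[-0.088, 0.996, -0.0], [0.996, 0.088, -0.0], [-0.0, -0.0, -1.0]]
wrist_force: [-0.6, -0.4, 0.1]
width: 0.0214
grasp_force: 0.0
```

Request:
servo_tool([
  {"tx": 0,"ty": 0,"tz": -0.02,"roll": 0,"jaw": 0.3},
  {"tx": 0,"ty": 0,"tz": -0.07,"roll": 0,"jaw": 0},
  {"tx": 0,"ty": 0,"tz": -0.13,"roll": -10,"jaw": -0.2},
  {"tx": -0.014,"ty": 0.045,"tz": -0.13,"roll": -20,"jaw": -0.2},
  {"tx": -0.028,"ty": 0.09,"tz": -0.13,"roll": -30,"jaw": -0.2},
  {"tx": -0.042,"ty": 0.14,"tz": -0.13,"roll": -40,"jaw": -0.2},
  {"tx": -0.054,"ty": 0.183,"tz": -0.13,"roll": -50,"jaw": -0.2},
  {"tx": -0.054,"ty": 0.183,"tz": -0.13,"roll": -60,"jaw": -0.2},
])

```text
t: 33.22
tcp_pos: [0.6034, 0.0356, 0.1816]
tcp_rot: [[-0.909, 0.418, -0.001], [0.418, 0.909, -0.0], [0.001, -0.001, -1.0]]
wrist_force: [-0.0, 1.1, -0.4]
width: 0.0513
grasp_force: 0.0
```

Request:
servo_tool([
  {"tx": 0,"ty": 0,"tz": 0,"roll": -10,"jaw": -0.2},
  {"tx": 0,"ty": 0,"tz": 0,"roll": -20,"jaw": -0.2},
  {"tx": 0,"ty": 0,"tz": 0,"roll": -21.7,"jaw": -0.2},
  {"tx": 0,"ty": 0,"tz": 0,"roll": -21.7,"jaw": -0.2},
])

```text
t: 33.72
tcp_pos: [0.6008, 0.0364, 0.1832]
tcp_rot: [[-0.998, 0.059, -0.0], [0.059, 0.998, -0.0], [0.0, -0.0, -1.0]]
wrist_force: [-0.2, -0.8, -0.3]
width: 0.0514
grasp_force: 0.0
```

```bash
python3 go.py .6012 .0363 .0610 176.7; python3 placed.py R_UR R_LR L_LL; python3 - <<'E'
from h import *
a=cv2.imread('pics/pl_top.png'); b=cv2.imread('pics/pl_side.png')
f=lambda i,k:cv2.resize(i,None,fx=k,fy=k,interpolation=cv2.INTER_CUBIC)
o=np.zeros((390,800,3),np.uint8); o[:,:410]=f(a[145:275,232:382],3)[:390,:410]; o[:,410:]=f(b[160:310,215:365],2.6)[:390]; cv2.imwrite('pics/c9.png',o)
E
```

```text
t 33.73 p [0.6008 0.0364 0.1832] yaw 176.61 w 0.0514 gf 0.0 F [-0.2 -0.8 -0.3] j6 7
t [-0.0004 -0.      0.1222] roll -0.1
R_UR top 137 z 0.0119 pitch -0.2 roll 3.2
R_UR side 185 z 0.0130 pitch 0.5 roll 3.3
R_LR top 140 z 0.0107 pitch -1.8 roll 2.7
R_LR side 197 z 0.0129 pitch -0.8 roll 1.1
L_LL top 0 z 0.0000 pitch 0.0 roll 0.0
L_LL side 197 z 0.0129 pitch 0.9 roll -1.4
  return _methods._mean(a, axis=axis, dtype=dtype,
  ret = ret.dtype.type(ret / rcount)
```

View pics/c9.png

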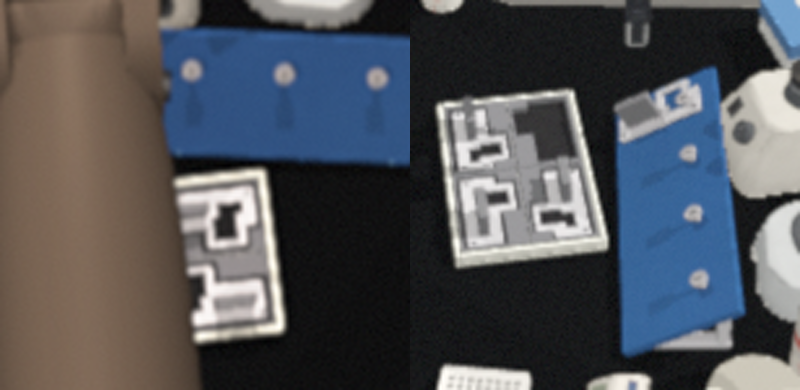

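Three brackets are seated and A still hangs in its place (side crop ~(655,105)). Take A.

Request:
servo_tool([
  {"tx": 0,"ty": 0,"tz": 0.05,"roll": 0,"jaw": -0.2},
  {"tx": 0,"ty": 0,"tz": 0.09,"roll": 0,"jaw": -0.2},
  {"tx": 0,"ty": 0,"tz": 0.11,"roll": 0,"jaw": -0.2},
  {"tx": 0,"ty": 0,"tz": 0.122,"roll": 0,"jaw": -0.2},
  {"tx": 0,"ty": 0,"tz": 0.122,"roll": 0,"jaw": -0.2},
  {"tx": 0,"ty": 0,"tz": 0.122,"roll": 0,"jaw": 0.3},
  {"tx": 0,"ty": 0,"tz": 0.122,"roll": 0,"jaw": 0.6},
  {"tx": 0,"ty": 0,"tz": 0.122,"roll": 0,"jaw": 0.6},
])

```text
t: 34.83
tcp_pos: [0.6013, 0.0364, 0.062]
tcp_rot: [[-0.998, 0.057, 0.001], [0.057, 0.998, 0.0], [-0.001, 0.0, -1.0]]
wrist_force: [0.3, -1.3, 0.2]
width: 0.017
grasp_force: 0.0
```

Request:
servo_tool([
  {"tx": 0,"ty": 0,"tz": 0,"roll": 0,"jaw": 0.8},
  {"tx": 0,"ty": 0,"tz": 0,"roll": 0,"jaw": 1},
  {"tx": 0,"ty": 0,"tz": 0,"roll": 0,"jaw": 1},
  {"tx": 0,"ty": 0,"tz": 0,"roll": 0,"jaw": 1},
])

```text
t: 35.33
tcp_pos: [0.6012, 0.0363, 0.062]
tcp_rot: [[-0.998, 0.057, 0.001], [0.057, 0.998, -0.0], [-0.001, 0.0, -1.0]]
wrist_force: [-1.2, 0.0, 6.0]
width: 0.0106
grasp_force: 59.3
```

```bash
python3 go.py .6012 .0363 .0605 176.7
```

```text
t 35.33 p [0.6012 0.0363 0.062 ] yaw 176.74 w 0.0106 gf 59.3 F [-1.2  0.   6. ] j6 7
t [-0.     -0.      0.0015] roll 0.0
```

Request:
servo_tool([
  {"tx": 0.0006,"ty": 0,"tz": -0.001,"roll": 0,"jaw": 1},
  {"tx": -0.0029,"ty": 0,"tz": -0.003,"roll": 0,"jaw": 1},
  {"tx": -0.0063,"ty": 0,"tz": -0.005,"roll": 0,"jaw": 1},
  {"tx": -0.0098,"ty": 0,"tz": -0.007,"roll": 0,"jaw": 1},
  {"tx": -0.0133,"ty": 0,"tz": -0.009,"roll": 0,"jaw": 1},
  {"tx": -0.0133,"ty": 0,"tz": -0.009,"roll": 0,"jaw": 1},
])

```text
t: 36.08
tcp_pos: [0.6146, 0.0356, 0.0704]
tcp_rot: [[-0.998, 0.057, 0.0], [0.057, 0.998, 0.0], [-0.0, 0.0, -1.0]]
wrist_force: [0.9, -0.0, -1.6]
width: 0.0109
grasp_force: 58.5
```

Request:
servo_tool([
  {"tx": 0,"ty": -0.005,"tz": 0,"roll": 0,"jaw": 1},
  {"tx": 0,"ty": -0.01,"tz": 0,"roll": 0,"jaw": 1},
])

```text
t: 36.33
tcp_pos: [0.6133, 0.0253, 0.0702]
tcp_rot: [[-0.998, 0.057, -0.0], [0.057, 0.998, -0.0], [0.0, -0.0, -1.0]]
wrist_force: [0.2, -0.2, -0.7]
width: 0.0104
grasp_force: 58.5
```

```bash
python3 go.py
```

```text
t 36.33 p [0.6133 0.0253 0.0702] yaw 176.74 w 0.0104 gf 58.5 F [ 0.2 -0.2 -0.7] j6 6
```

Request:
servo_tool([
  {"tx": 0,"ty": -0.005,"tz": 0,"roll": 0,"jaw": 1},
  {"tx": 0,"ty": -0.0098,"tz": 0,"roll": 0,"jaw": 1},
  {"tx": 0,"ty": -0.0098,"tz": 0,"roll": 0,"jaw": 1},
])

```text
t: 36.7
tcp_pos: [0.613, 0.0154, 0.0703]
tcp_rot: [[-0.998, 0.057, -0.0], [0.057, 0.998, 0.0], [0.0, 0.0, -1.0]]
wrist_force: [-0.6, 0.2, -1.2]
width: 0.011
grasp_force: 58.5
```

Request:
servo_tool([
  {"tx": 0.002,"ty": 0,"tz": -0.0035,"roll": 0,"jaw": 1},
  {"tx": 0.004,"ty": 0,"tz": -0.007,"roll": 0,"jaw": 1},
  {"tx": 0.0055,"ty": 0,"tz": -0.0095,"roll": 0,"jaw": 1},
])

```text
t: 37.08
tcp_pos: [0.6075, 0.0163, 0.0803]
tcp_rot: [[-0.998, 0.057, 0.0], [0.057, 0.998, 0.0], [-0.0, 0.0, -1.0]]
wrist_force: [0.0, -0.5, -1.7]
width: 0.0108
grasp_force: 58.5
```

```bash
python3 go.py
```

```text
t 37.08 p [0.6075 0.0163 0.0803] yaw 176.75 w 0.0108 gf 58.5 F [ 0.  -0.5 -1.7] j6 5
```

Request:
servo_tool([
  {"tx": 0.003,"ty": 0,"tz": -0.005,"roll": 0,"jaw": 1},
  {"tx": 0.006,"ty": 0,"tz": -0.01,"roll": 0,"jaw": 1},
  {"tx": 0.01,"ty": 0,"tz": -0.02,"roll": 0,"jaw": 1},
  {"tx": 0.02,"ty": 0,"tz": -0.05,"roll": 0,"jaw": 1},
  {"tx": 0.03,"ty": 0,"tz": -0.09,"roll": 0,"jaw": 1},
  {"tx": 0.03,"ty": 0,"tz": -0.11,"roll": 0,"jaw": 1},
  {"tx": 0.03,"ty": 0,"tz": -0.11,"roll": 0,"jaw": 1},
])

```text
t: 37.95
tcp_pos: [0.5785, 0.0179, 0.1923]
tcp_rot: [[-0.998, 0.057, 0.004], [0.057, 0.998, 0.0], [-0.004, 0.0, -1.0]]
wrist_force: [-0.6, 0.1, -0.7]
width: 0.0105
grasp_force: 58.5
```

Request:
servo_tool([
  {"tx": 0.02,"ty": -0.006,"tz": 0,"roll": -10,"jaw": 1},
  {"tx": 0.04,"ty": -0.006,"tz": 0,"roll": -20,"jaw": 1},
  {"tx": 0.066,"ty": -0.006,"tz": 0,"roll": -30,"jaw": 1},
  {"tx": 0.066,"ty": -0.006,"tz": 0,"roll": -40,"jaw": 1},
  {"tx": 0.066,"ty": -0.006,"tz": 0,"roll": -50,"jaw": 1},
  {"tx": 0.066,"ty": -0.006,"tz": 0,"roll": -60,"jaw": 1},
  {"tx": 0.066,"ty": -0.006,"tz": 0,"roll": -70,"jaw": 1},
  {"tx": 0.066,"ty": -0.006,"tz": 0,"roll": -80,"jaw": 1},
])

```text
t: 38.95
tcp_pos: [0.5108, 0.0156, 0.1884]
tcp_rot: [[-0.224, -0.975, -0.002], [-0.975, 0.224, -0.0], [0.001, 0.002, -1.0]]
wrist_force: [-0.5, 0.1, -1.4]
width: 0.0104
grasp_force: 58.6
```

Request:
servo_tool([
  {"tx": 0,"ty": 0,"tz": 0.03,"roll": -10,"jaw": 1},
  {"tx": 0,"ty": 0,"tz": 0.06,"roll": -18.3,"jaw": 1},
  {"tx": 0,"ty": 0,"tz": 0.1,"roll": -18.3,"jaw": 1},
  {"tx": 0,"ty": 0,"tz": 0.1,"roll": -18.3,"jaw": 1},
  {"tx": 0,"ty": 0,"tz": 0.1,"roll": -18.3,"jaw": 1},
])

```text
t: 39.58
tcp_pos: [0.5115, 0.0156, 0.0905]
tcp_rot: [[0.088, -0.996, 0.0], [-0.996, -0.088, -0.0], [0.0, -0.0, -1.0]]
wrist_force: [1.0, -0.9, -1.4]
width: 0.011
grasp_force: 58.7
```

```bash
python3 go.py .5122 .0152 .0555 -85; python3 held.py side; python3 held.py top
```

```text
t 39.58 p [0.5115 0.0156 0.0905] yaw -84.97 w 0.0110 gf 58.7 F [ 1.  -0.9 -1.4] j6 -93
t [ 0.0005 -0.0006  0.035 ] roll 0.0
(-20, -9) 53 H [-16.   55.2] V [-43.4  -1.5] slope 18.0 V at H0 -24.0
(-7, 7) 72 H [-26.4  30.1] V [-44.3  -0.2] slope 0.8 V at H0 -20.1
(9, 20) 63 H [-17.4  59.6] V [-43.8  -0.7] slope 14.8 V at H0 -23.3
(21, 45) 23 H [24.8 41.1] V [-19.9 -10.1] slope 16.5 V at H0 -24.3
```

Request:
servo_tool([
  {"tx": 0,"ty": -0.0005,"tz": 0.02,"roll": 0,"jaw": 1},
  {"tx": 0,"ty": -0.0005,"tz": 0.031,"roll": 0,"jaw": 1},
  {"tx": 0,"ty": -0.0005,"tz": 0.035,"roll": 0,"jaw": 1},
  {"tx": 0,"ty": -0.0005,"tz": 0.035,"roll": 0,"jaw": 1},
])

```text
t: 40.17
tcp_pos: [0.512, 0.0156, 0.0551]
tcp_rot: [[0.088, -0.996, 0.0], [-0.996, -0.088, -0.0], [0.0, -0.0, -1.0]]
wrist_force: [0.2, 0.3, -1.1]
width: 0.0107
grasp_force: 58.8
```

Request:
servo_tool([
  {"tx": 0,"ty": 0,"tz": 0.0005,"roll": 0,"jaw": 1},
  {"tx": 0,"ty": 0,"tz": 0.001,"roll": 0,"jaw": 1},
])

```text
t: 40.42
tcp_pos: [0.5122, 0.0157, 0.0543]
tcp_rot: [[0.088, -0.996, 0.001], [-0.996, -0.088, 0.0], [0.0, -0.001, -1.0]]
wrist_force: [0.1, -0.1, 1.3]
width: 0.0111
grasp_force: 59.1
```

Request:
servo_tool([
  {"tx": 0,"ty": 0,"tz": 0.0005,"roll": 0,"jaw": 1},
  {"tx": 0,"ty": 0,"tz": 0.001,"roll": 0,"jaw": 1},
])

```text
t: 40.67
tcp_pos: [0.5124, 0.0157, 0.054]
tcp_rot: [[0.088, -0.996, 0.002], [-0.996, -0.088, 0.0], [-0.0, -0.002, -1.0]]
wrist_force: [-3.4, -0.4, 10.3]
width: 0.0106
grasp_force: 60.4
```

Contact at the expected height. Release, rise and clear the view.

Request:
servo_tool([
  {"tx": 0,"ty": 0,"tz": -0.001,"roll": 0,"jaw": 1},
  {"tx": 0,"ty": 0,"tz": -0.001,"roll": 0,"jaw": 0.7},
  {"tx": 0,"ty": 0,"tz": -0.001,"roll": 0,"jaw": 0.64},
  {"tx": 0,"ty": 0,"tz": -0.001,"roll": 0,"jaw": 0.6},
  {"tx": 0,"ty": 0,"tz": -0.001,"roll": 0,"jaw": 0.55},
  {"tx": 0,"ty": 0,"tz": -0.001,"roll": 0,"jaw": 0.5},
  {"tx": 0,"ty": 0,"tz": -0.001,"roll": 0,"jaw": 0.5},
])

```text
t: 41.55
tcp_pos: [0.5118, 0.0156, 0.0538]
tcp_rot: [[0.088, -0.996, -0.0], [-0.996, -0.088, 0.0], [-0.0, 0.0, -1.0]]
wrist_force: [0.2, 0.2, -0.3]
width: 0.0213
grasp_force: 0.0
```

Request:
servo_tool([
  {"tx": 0,"ty": 0,"tz": -0.02,"roll": 0,"jaw": 0.3},
  {"tx": 0,"ty": 0,"tz": -0.07,"roll": 0,"jaw": 0},
  {"tx": 0,"ty": 0,"tz": -0.13,"roll": 0,"jaw": 0},
  {"tx": 0,"ty": 0,"tz": -0.19,"roll": 0,"jaw": 0},
  {"tx": -0.04,"ty": 0.04,"tz": -0.22,"roll": 0,"jaw": 0},
  {"tx": -0.08,"ty": 0.08,"tz": -0.22,"roll": 0,"jaw": 0},
  {"tx": -0.12,"ty": 0.12,"tz": -0.22,"roll": 0,"jaw": 0},
  {"tx": -0.16,"ty": 0.15,"tz": -0.22,"roll": 0,"jaw": 0},
])

```text
t: 42.55
tcp_pos: [0.3467, 0.1625, 0.2742]
tcp_rot: [[0.087, -0.996, 0.001], [-0.996, -0.087, 0.001], [-0.001, -0.001, -1.0]]
wrist_force: [0.5, 0.5, -0.1]
width: 0.0427
grasp_force: 0.0
```

Request:
servo_tool([
  {"tx": -0.05,"ty": 0.045,"tz": 0,"roll": 0,"jaw": 0},
  {"tx": -0.1,"ty": 0.09,"tz": 0,"roll": 0,"jaw": 0},
  {"tx": -0.14,"ty": 0.1,"tz": 0,"roll": 0,"jaw": 0},
  {"tx": -0.14,"ty": 0.1,"tz": 0,"roll": 0,"jaw": 0},
  {"tx": -0.14,"ty": 0.1,"tz": 0,"roll": 0,"jaw": 0},
])

```text
t: 43.18
tcp_pos: [0.2363, 0.2923, 0.2737]
tcp_rot: [[0.089, -0.996, -0.0], [-0.996, -0.089, -0.001], [0.001, 0.0, -1.0]]
wrist_force: [-0.6, 0.2, 0.5]
width: 0.0425
grasp_force: 0.0
```

```bash
python3 go.py; python3 placed.py R_UR R_LR L_LL L_UL; python3 - <<'E'
from h import *
a=cv2.imread('pics/pl_top.png'); b=cv2.imread('pics/pl_side.png')
f=lambda i,k:cv2.resize(i,None,fx=k,fy=k,interpolation=cv2.INTER_CUBIC)
o=np.zeros((390,800,3),np.uint8); o[:,:410]=f(a[195:275,232:336],3.95)[:390,:410] if 0 else cv2.resize(f(a[190:285,232:332],4.1),(410,390)); o[:,410:]=f(b[160:310,215:365],2.6)[:390]; cv2.imwrite('pics/c10.png',o)
E
```

```text
t 43.17 p [0.2363 0.2923 0.2737] yaw -84.91 w 0.0425 gf 0.0 F [-0.6  0.2  0.5] j6 -44
R_UR top 192 z 0.0118 pitch -0.5 roll 1.8
R_UR side 187 z 0.0128 pitch 0.2 roll 1.2
R_LR top 195 z 0.0121 pitch -0.1 roll 1.4
R_LR side 196 z 0.0132 pitch -0.8 roll 1.8
L_LL top 193 z 0.0118 pitch -0.3 roll -4.0
L_LL side 200 z 0.0123 pitch 1.3 roll -1.5
L_UL top 185 z 0.0122 pitch -1.1 roll -3.5
L_UL side 184 z 0.0134 pitch -0.4 roll -2.3
```

View pics/c10.png

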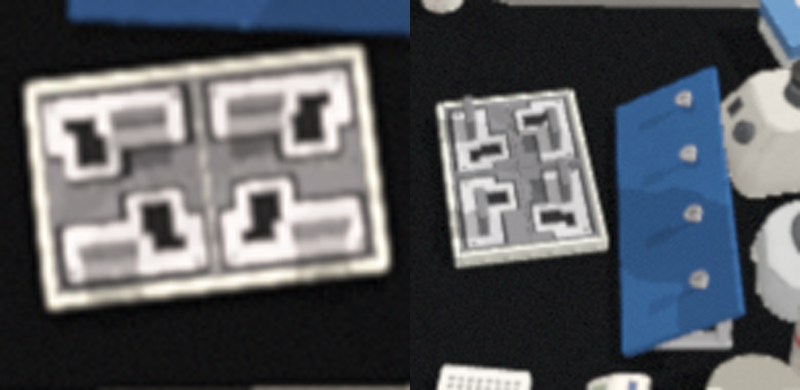

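All four brackets lie flat in their own bays and all four studs are empty. Hand in.

```bash
python3 -c "
from cell import robot
print(robot.job_done())"
```

```text
the job is handed in; nothing more can be done
None
```

All four hanger brackets (two left-hand, two right-hand) are off the board and lying flat, rib up, each in a compartment of its own shape; the arm never went near the timer, well plate or bottle, and I handed the job in at about 43 s.

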